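# Take the packing out from under a manifold bar and start its measurement

### The arm

A 6-joint arm with a two-finger parallel gripper is mounted at the origin on the work surface. World frame = base frame: x ahead of the robot, y to its left, z up, the work surface at z = 0. Lengths are in m, angles in rad, forces in N, time in s.
With the tool pointing down it reaches from about 0.375 to 0.975 m from the base axis. Payload 3.8 kg.
Tool frame: the origin (TCP) lies where the fingers leave the gripper's body, on its centre line; the fingertips stand 73 mm ahead of it and the grasp point (between the pads) lies 54 mm ahead of it (nose_length is the distance from the TCP to the fingertips, in m); z points along the fingers, y is the line along which they close (so a half turn about z gives the same grasp; the last joint's range is limited). The gripper opens to 85 mm and grips with 20 to 120 N. Pads are 22 mm wide; open, the fingers measure 114 mm over their backs; the gripper's body (76 mm by 85 mm) begins 54 mm behind the grasp point. The pads swing forward as they close: fully open they stand 13 mm farther back than shut.
Start: joints at [1.288, 0.264, 1.604, -0, 1.274, -0.037], TCP at [0.164, 0.655, 0.304] pointing down, gripper open.
Joint ranges: [-2.63, 2.63], [-0.94, 2.18], [0.31, 2.57], [-1.31, 4.45], [0, 2.66], [-2.55, 2.55]. Speed limits (rad/s): [2.57, 2.57, 3.14, 3.14, 3.14, 3.14].

### API

Orientations are given as a rotation vector (axis times angle).
In Python, from workcell import read_state, read_camera, calibration, finish_job, look_for, cut_out, tip_of, nose_length gives the robot as it stands.
- The arm moves only by the tool step_arm, never from a script. Its argument "targets" is a list of rows, each a list of 3 entries, a list of its own where there are three numbers: the turn, a rotation vector about the tool's x, y, z in rad, then the shift along the tool's x, y, z in mm, then the finger opening in mm, from 0 to 85.4. In form: [[[ax, ay, az], [x, y, z], grip], ...]. A call has 1 to 5 rows; each row shifts and turns the commanded pose from where the row before left it, along the tool's axes as they then stand; what a row does not reach is not made up. A row lasts 1/12 s, in which the tool goes at most 41.7 mm and 7.16 degrees, less where a joint would pass 70% of its speed; a pose out of reach is approached as far as the arm can. A call with a gripper value outside its range is refused whole. The fingers move at their own pace and stop on an object; "grip_force" is the grip in N (left out, the last holds). Time passes only in rows, so rows that do not move let the fingers close. It gives the time, the measured TCP pose, the force, the opening and the grip force at its end, in the units of the state.
- read_state(): the state, without advancing time (a new reading comes with each control period).
- read_camera(name): name is "scene" or "side" or "wrist"; returns the picture (384x512x3 uint8, red, green, blue); there is no depth.
- calibration(name): a dict with "camera_matrix" (3x3 intrinsics, pixels), "R" (3x3) and "t" (3): a world point X has camera coordinates R X + t. Camera axes: x right, y down, z forward; pixel columns grow to the right and rows downward; lengths in m; the calibration is good to about 2 mm. A picture is of the moment at which its call begins: read the wrist's pose just before it. calibration takes no time and is no camera call; for the wrist camera it gives the pose at the moment of the call.
- finish_job(): hands the job in; it is judged then, once.
Trained networks look in the newest picture that a camera, given by its name, has taken for a name from the list of things; names that differ only in an ending like _2 or _b are one class to them, and where a whole thing is asked for, a point or a joint stands for the part that bears it (a point fixed in the world has none). Each returns a list of dicts, best first, with "score" (0 to 1); they miss things now and then, are a little off and sometimes report something else, mostly with a low value. They report only what shows in the picture. A call takes as long as a camera call.
- look_for(camera, query): "extent" ([left, top, right, bottom] in pixels, round what is visible of it).
- cut_out(camera, query): "region" (384x512 bool, what is visible of it) and "extent" ([left, top, right, bottom] in pixels, round what is visible of it).
- tip_of(camera, query): "at" ([row, column] in pixels: a listed point, or the origin of a listed thing).
The state is a dict: "time": time; "q": joint angles; "joint_vel": joint speeds; "joint_torque": joint torques, N m; "tool_pos": TCP position; "tcp_rot": TCP orientation; "wrist_force": force on the tool from outside, world axes, zero at the start; "torque": the same for the moment, N m; "width": opening from 0.0 (shut) to 1.0 (fully open); "grip_force": force on a finger pad.
Only numpy, scipy, OpenCV 4.12 (cv2) and the standard library are available. Lean on these libraries where they do the work, as an engineer would, in place of code of your own. Each camera call takes 0.05 s, during which the arm holds its last target. There are 200 camera calls.

### The job

The manifold bar is lined up on its two rests against their stops, so get it ready and measure it: first clear the cast valve bodies that stand in front of it into the white parts tray, then draw every orange-gripped packing plate straight out from under the bar and lay them flat in the blue plate tray, side by side and not stacked. The bar and the level on it must not be shifted, and leave the other things on the table alone. When all is stowed, press the MEASURE button fully down and let it spring back.

Things in the scene. Friction and masses are not known exactly. Their poses are not given: they have to be found in the camera images.
- bar_mid (a point): centre of the manifold bar: loose aluminium bar with rows of dark bores, 470 mm long (its y), 60 mm deep (x), 45 mm high, about 2.4 kg, across ahead of the robot. Its underside is 8 mm above the table, on two fixed steel rests (8 mm high, 34 mm wide, 215 mm either side of this point) and on the plates; a stop lug on each rest touches its front face (x = -30 mm). x points away from the robot
- bar_left (a point): middle of the bar's +y end face (235 mm from the bar's centre)
- bar_right (a point): middle of the bar's -y end face
- level_mid (a point): centre of the precision level: dark steel block 34 x 140 x 26 mm with a green vial, lying loose on top of the bar, along it
- plate_tray_in (a point): centre of the inner floor (5 mm above the table) of the plate tray: blue open plastic tray, 245 mm (its x) x 165 mm (its y) outside, 5 mm walls, 22 mm high, fixed. Its long side runs roughly along world x; it stands to the left or the right, beside the castings
- parts_tray_in (a point): centre of the inner floor (5 mm above the table) of the parts tray: white open plastic tray of the same size as the plate tray and fixed likewise, on the other side
- measure (a joint): travel of the MEASURE button, a round blue spring button (36 mm across) in a steel ring on the black and white console (105 x 150 mm, 40 mm high) that stands nearest the robot, in the middle: 0 m up, 0.006 m fully pressed downwards, which takes about 4 N; it springs back
- measure_top (a point): middle of the top face of the MEASURE button, about 62 mm above the table; it is pressed straight down
- plate1_grip (a point): centre of the orange grip of packing plate 1: flat steel-coloured plate 130 mm long (its x), 44 mm wide (its y), 8 mm thick, 160 g, lying on the table under the bar, its near end sticking out towards the robot. On that end stands the orange grip, 30 mm (x) x 24 mm (y) x 32 mm high, on the plate's upper face. This point is 24 mm above the plate's underside; z up
- plate2_grip (a point): centre of the orange grip of packing plate 2: like plate 1. Each plate runs from 15 mm behind its grip's centre (-x, towards the robot) to 115 mm ahead of it (+x, under the bar), square to the bar within a few degrees
- plate3_grip (a point): centre of the orange grip of packing plate 3: like plate 1. Three or four of the four plates are there; an absent one reads None. Their places are about 100 mm apart along the bar
- plate4_grip (a point): centre of the orange grip of packing plate 4: like plate 1. The upright grip is flush with the plate's near end and narrower than the plate, which sticks out 10 mm on either side of it
- casting1_mid (a point): centre of cast valve body 1: grey aluminium casting 62 mm high, about 0.22 kg, upright: foot 60 mm (its x) x 56 mm (its y) x 12 mm, round neck 38 mm across, square head 44 x 44 mm from 38 to 62 mm above its underside, round side port 24 mm across at 26 mm height sticking out to +x, 34 mm from the axis. This point is on the upright axis, 31 mm above the underside; z up
- casting2_mid (a point): centre of cast valve body 2: like casting 1. Each stands on the table between robot and bar, in front of one of the four plate places, 10 to 50 mm before the orange grip, in the way of the plate there
- casting3_mid (a point): centre of cast valve body 3: like casting 1. Two or three of the four castings are there; an absent one reads None
- casting4_mid (a point): centre of cast valve body 4: like casting 1. Its head can be gripped across its own y (44 mm) without meeting the side port
- tin: small round tin with a red band, 56 mm across, 55 mm high, beyond the left tray; origin under its centre; a bystander
- ring_gauge: steel ring gauge 72 mm across, 22 mm high, beyond the right tray; origin under its centre; a bystander
- plug_gauge: dark steel plug gauge standing upright, 36 mm across, 85 mm high, near left, between console and tray; origin under its centre; a bystander
- driver: green-handled screwdriver 160 mm long lying at the near right; a bystander

How it is judged:
On the way, in this order (a step that is already met when the one before it is completed fails the run):
1. all castings are in the white parts tray (x of casting1_mid in the frame of parts_tray_in between -0.112 and 0.112 m and y of casting1_mid in the frame of parts_tray_in between -0.074 and 0.074 m and z of casting1_mid in the frame of parts_tray_in between 0.01 and 0.045 m and x of casting2_mid in the frame of parts_tray_in between -0.112 and 0.112 m and y of casting2_mid in the frame of parts_tray_in between -0.074 and 0.074 m and z of casting2_mid in the frame of parts_tray_in between 0.01 and 0.045 m and x of casting3_mid in the frame of parts_tray_in between -0.112 and 0.112 m and y of casting3_mid in the frame of parts_tray_in between -0.074 and 0.074 m and z of casting3_mid in the frame of parts_tray_in between 0.01 and 0.045 m and x of casting4_mid in the frame of parts_tray_in between -0.112 and 0.112 m and y of casting4_mid in the frame of parts_tray_in between -0.074 and 0.074 m and z of casting4_mid in the frame of parts_tray_in between 0.01 and 0.045 m), for 0.3 s.
2. all packing plates lie flat in the blue plate tray, castings still in theirs (all of step 1 and x of plate1_grip in the frame of plate_tray_in between -0.112 and 0.112 m and y of plate1_grip in the frame of plate_tray_in between -0.074 and 0.074 m and z of plate1_grip in the frame of plate_tray_in between 0.018 and 0.03 m and angle between each of plate1_grip, plate2_grip, plate3_grip, plate4_grip's own z axis and vertical below 0.08 rad and x of plate2_grip in the frame of plate_tray_in between -0.112 and 0.112 m and y of plate2_grip in the frame of plate_tray_in between -0.074 and 0.074 m and z of plate2_grip in the frame of plate_tray_in between 0.018 and 0.03 m and x of plate3_grip in the frame of plate_tray_in between -0.112 and 0.112 m and y of plate3_grip in the frame of plate_tray_in between -0.074 and 0.074 m and z of plate3_grip in the frame of plate_tray_in between 0.018 and 0.03 m and x of plate4_grip in the frame of plate_tray_in between -0.112 and 0.112 m and y of plate4_grip in the frame of plate_tray_in between -0.074 and 0.074 m and z of plate4_grip in the frame of plate_tray_in between 0.018 and 0.03 m), for 0.3 s.
3. the MEASURE button is pressed down (value of joint measure above 0.0045 m), for 0.05 s.
At the end, for the whole second after the job is handed in: Castings inside the white tray, plates flat (0.08 rad) on the floor of the blue tray, all at rest; bar ends within 5 mm and level within 10 mm of their start; MEASURE pressed over 4.5 mm after all was stowed, and up again (all of step 2 and linear speed of each of plate1, plate2, plate3, plate4, casting1, casting2, casting3, casting4 below 0.02 m/s and distance of each of bar_left, bar_right from where it was at the start of the episode below 0.005 m and value of joint measure below 0.002 m and distance of level_mid from where it was at the start of the episode below 0.01 m); the robot touches nothing.
It fails at once if an end of the bar is moved by more than 5 mm (distance of any of bar_left, bar_right from where it was at the start of the episode above 0.005 m).
It fails at once if the level on the bar is shifted by more than 10 mm (distance of level_mid from where it was at the start of the episode above 0.01 m).
It fails at once if the MEASURE button is pressed while a plate is still outside the plate tray (value of joint measure above 0.003 m and not ((x of plate1_grip in the frame of plate_tray_in between -0.112 and 0.112 m and y of plate1_grip in the frame of plate_tray_in between -0.074 and 0.074 m and z of plate1_grip in the frame of plate_tray_in between 0.018 and 0.03 m and angle between plate1_grip's own z axis and vertical below 0.08 rad) and (x of plate2_grip in the frame of plate_tray_in between -0.112 and 0.112 m and y of plate2_grip in the frame of plate_tray_in between -0.074 and 0.074 m and z of plate2_grip in the frame of plate_tray_in between 0.018 and 0.03 m and angle between plate2_grip's own z axis and vertical below 0.08 rad) and (x of plate3_grip in the frame of plate_tray_in between -0.112 and 0.112 m and y of plate3_grip in the frame of plate_tray_in between -0.074 and 0.074 m and z of plate3_grip in the frame of plate_tray_in between 0.018 and 0.03 m and angle between plate3_grip's own z axis and vertical below 0.08 rad) and (x of plate4_grip in the frame of plate_tray_in between -0.112 and 0.112 m and y of plate4_grip in the frame of plate_tray_in between -0.074 and 0.074 m and z of plate4_grip in the frame of plate_tray_in between 0.018 and 0.03 m and angle between plate4_grip's own z axis and vertical below 0.08 rad))).
It fails at once if a bystander is moved by more than 20 mm (distance of any of tin, ring_gauge, plug_gauge, driver from where it was at the start of the episode above 0.02 m).
Of plate1, plate2, plate3, plate4 only 3 to 4 are there at a start; the rules pass over those that are not, and their reading is None.
Of casting1, casting2, casting3, casting4 only 2 to 3 are there at a start; the rules pass over those that are not, and their reading is None.
At some moment in a run one of casting1, casting2, casting3, casting4 may be knocked a few centimetres aside while the robot is not near it.
Once in a run the grip may slacken for a moment while it holds something.
It also fails if it takes over 210 s, if anything falls off the work surface, if the arm or the gripper's body presses on something with over 40 N, if the wrist force passes 120 N, or if a joint passes its speed limit or range.

## Working session

There is one attempt and no reset: what is moved stays moved. The work goes in short steps, Python scripts to look and compute and a tool call to move; the robot and the scene stay as the last step left them, time stands still between calls to the robot, and variables do not carry over. Pictures are saved under pics/ and viewed, at most 14 in all, crops included, and the job is handed in when it is done.

Besides the shell and the picture viewer there is one more tool, called as name(argument=value, ...) on one line, values as JSON. step_arm: Moves the arm, as the interface text tells. Its arguments: {"type":"object","properties":{"targets":{"type":"array","items":{"type":"array"}},"grip_force":{"type":"number"}},"required":["targets"]}

```bash
ls; mkdir -p pics; cat > h.py <<'E'
import numpy as np, cv2
from scipy.spatial.transform import Rotation as R
from workcell import *
def ray(cam,uv,z):
    c=calibration(cam);K=np.array(c["camera_matrix"]);Rm=np.array(c["R"]);t=np.array(c["t"])
    d=Rm.T@np.linalg.solve(K,[uv[0],uv[1],1.]);o=-Rm.T@t
    return o+d*(z-o[2])/d[2]
def proj(cam,X):
    c=calibration(cam);p=np.array(c["camera_matrix"])@(np.array(c["R"])@np.array(X)+np.array(c["t"]));return p[:2]/p[2]
def tri(obs):
    A=[];b=[]
    for cam,uv in obs:
        c=calibration(cam);P=np.array(c["camera_matrix"])@np.c_[np.array(c["R"]),np.array(c["t"])]
        for k in (0,1):
            r=uv[k]*P[2]-P[k];r=r/np.linalg.norm(r[:3]);A.append(r[:3]);b.append(-r[3])
    return np.linalg.lstsq(np.array(A),np.array(b),rcond=None)[0]
def snap(cam,name):
    im=read_camera(cam);cv2.imwrite(f"pics/{name}.png",cv2.cvtColor(im,cv2.COLOR_RGB2BGR));return im
E
python3 - <<'E'
from h import *
s=read_state();print(s["time"],s["tool_pos"],s["tcp_rot"],R.from_rotvec(s["tcp_rot"]).as_matrix().round(3),s["wrist_force"])
H=np.hstack([snap("scene","s0"),snap("side","d0")])
for c in("scene","side"):
    k=calibration(c);print(c,np.array(k["camera_matrix"]).round(0).tolist(),(-np.array(k["R"]).T@np.array(k["t"])).round(3))
    for q in["casting1_mid","plate1_grip","bar_left","bar_right","bar_mid","level_mid","measure_top","plate_tray_in","parts_tray_in"]:
        print(c,q,[(round(d["score"],2),np.round(d["at"],1).tolist()) for d in tip_of(c,q)][:6])
E
```

```text
pics
0.0 [0.1640946  0.65417191 0.30253621] [-0.3850415  -3.11755609  0.00346161] [[-0.97   0.243 -0.001]
 [ 0.243  0.97  -0.002]
 [ 0.    -0.002 -1.   ]] [ 0.43816814  0.59166297 -0.47050337]
scene [[428.0, 0.0, 252.0], [0.0, 428.0, 192.0], [0.0, 0.0, 1.0]] [ 1.13  -0.378  0.854]
scene casting1_mid [(0.62, [229.0, 216.3])]
scene plate1_grip [(0.78, [249.0, 232.7])]
scene bar_left [(0.93, [201.0, 374.9])]
scene bar_right [(0.86, [298.2, 213.0])]
scene bar_mid [(0.91, [247.7, 302.1]), (0.64, [207.4, 407.7])]
scene level_mid [(0.66, [218.8, 329.4])]
scene measure_top [(0.43, [162.1, 254.4])]
scene plate_tray_in [(0.74, [270.2, 125.9])]
scene parts_tray_in [(0.88, [159.1, 368.5]), (0.58, [196.0, 276.6])]
side [[360.0, 0.0, 255.0], [0.0, 360.0, 197.0], [0.0, 0.0, 1.0]] [0.187 0.488 0.678]
side casting1_mid [(0.81, [169.5, 274.3])]
side plate1_grip [(0.54, [163.1, 250.2])]
side bar_left [(0.78, [245.7, 128.8])]
side bar_right [(0.86, [138.6, 242.0]), (0.55, [278.1, 96.6])]
side bar_mid [(0.91, [182.7, 194.1])]
side level_mid [(0.93, [195.6, 172.2]), (0.68, [185.1, 194.0])]
side measure_top [(0.73, [252.8, 214.1]), (0.56, [223.3, 279.7]), (0.53, [136.9, 241.5])]
side plate_tray_in [(0.85, [138.0, 316.8])]
side parts_tray_in [(0.89, [334.9, 145.4]), (0.48, [121.9, 259.5])]
```

View pics/s0.png

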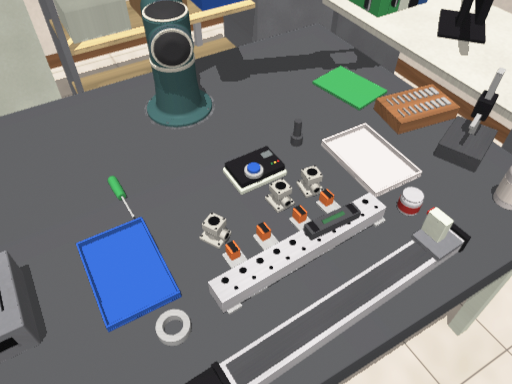

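View pics/d0.png

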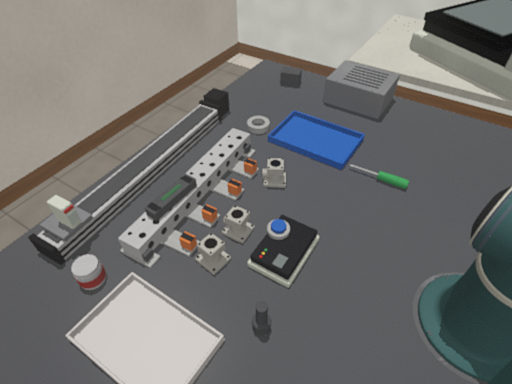

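Scene: four orange grips at about (232,250), (264,231), (300,214) and (327,197), and three castings at about (214,228), (280,192) and (311,179). The white tray is on the left (+y) and the blue tray on the right.

```bash
cat > obs.py <<'E'
from h import *
from scipy.optimize import linear_sum_assignment
def blobs(cam,im):
    h=cv2.cvtColor(im,cv2.COLOR_RGB2HSV);m=cv2.inRange(h,(5,170,120),(18,255,255))
    n,l,st,ce=cv2.connectedComponentsWithStats(m)
    return [(int(st[i,4]),ce[i].round(1)) for i in range(1,n) if st[i,4]>25]
E
python3 - <<'E'
from obs import *
B={c:blobs(c,read_camera(c)) for c in("scene","side")}
for c in B:
    for a,u in B[c]: print(c,"orange",a,u,ray(c,u,.026).round(3))
for i in(1,2,3,4):
  for c in("scene","side"):
    print(i,c,[(round(d["score"],2),np.round(d["extent"]).tolist()) for d in look_for(c,f"casting{i}_mid")][:5],[(round(d["score"],2),np.round(d["at"]).tolist()) for d in tip_of(c,f"casting{i}_mid")][:5]) if i<3 else 0
print("bar",tri([("scene",(374.9,201)),("side",(128.8,245.7))]),tri([("scene",(213,298.2)),("side",(242,138.6))]))
print("mid",tri([("scene",(302.1,247.7)),("side",(194.1,182.7))]))
print("trays",ray("scene",(125.9,270.2),.005),ray("side",(316.8,138),.005),ray("scene",(368.5,159.1),.005),ray("side",(145.4,334.9),.005))
print("meas",ray("scene",(254.4,170),.062),ray("side",(279.7,226),.062))
k=calibration("wrist");s=read_state();T=R.from_rotvec(s["tcp_rot"]).as_matrix()
print("wrist cam in tool",T.T@(-np.array(k["R"]).T@np.array(k["t"])-s["tool_pos"]),(T.T@np.array(k["R"]).T).round(3),np.array(k["camera_matrix"]).round().tolist())
E
```

```text
scene orange 113 [325.9 198.3] [0.588 0.156 0.026]
scene orange 120 [298.9 214.9] [0.599 0.064 0.026]
scene orange 112 [262.9 232.6] [ 0.601 -0.042  0.026]
scene orange 121 [232.6 251.6] [ 0.612 -0.132  0.026]
1 scene [(0.97, [202.0, 211.0, 230.0, 248.0]), (0.65, [223.0, 242.0, 241.0, 266.0])] [(0.7, [229.0, 217.0])]
1 side [(0.73, [264.0, 157.0, 287.0, 188.0])] []
2 scene [] [(0.68, [140.0, 295.0])]
2 side [] [(0.25, [222.0, 235.0])]
bar [0.67130454 0.24725369 0.04399333] [ 0.69674842 -0.22300967  0.02216274]
mid [0.68886295 0.01120896 0.03245268]
trays [ 0.5202847  -0.36290529  0.005     ] [ 0.51884856 -0.36394389  0.005     ] [0.51487733 0.36682531 0.005     ] [0.52138906 0.36471057 0.005     ]
meas [0.43648065 0.03029284 0.062     ] [0.41868333 0.03922998 0.062     ]
wrist cam in tool [ 6.87052855e-02  3.12359642e-05 -7.08109278e-02] [[ 0.001 -0.964 -0.267]
 [ 1.     0.     0.001]
 [-0.001 -0.267  0.964]] [[302.0, 0.0, 257.0], [0.0, 302.0, 197.0], [0.0, 0.0, 1.0]]
```

step_arm(targets=[[[0,0,-0.082],[0,0,0],85],[[0,0,-0.082],[0,0,0],85],[[0,0,-0.082],[0,0,0],85],[[0,0,0],[-19,-32,-2],85],[[0,0,0],[-19,-32,-2],85]])

```text
time: 1.92
tool_pos: [0.2017, 0.591, 0.3072]
tcp_rot: [0.005, -3.141, 0.001]
wrist_force: [1.4, -0.7, -0.3]
width: 1.0
grip_force: 0.0
```

step_arm(targets=[[[0,0,0],[-19,-32,-2],85],[[0,0,0],[-19,-32,-2],85],[[0,0,0],[-19,-32,-2],85],[[0,0,0],[-19,-32,-2],85],[[0,0,0],[-19,-32,-2],85]])

```text
time: 2.33
tool_pos: [0.2978, 0.4292, 0.3181]
tcp_rot: [-0.001, 3.141, 0.001]
wrist_force: [0.7, -0.5, 0.6]
width: 0.997
grip_force: 0.0
```

step_arm(targets=[[[0,0,0],[-19,-32,-2],85],[[0,0,0],[-19,-32,-2],85],[[0,0,0],[-19,-32,-2],85],[[0,0,0],[-19,-32,-2],85],[[0,0,0],[-19,-32,-2],85]])

```text
time: 2.75
tool_pos: [0.3928, 0.2691, 0.3284]
tcp_rot: [-0.001, 3.141, 0.001]
wrist_force: [0.9, -0.2, 0.5]
width: 0.994
grip_force: 0.0
```

step_arm(targets=[[[0,0,0],[-19,-32,-2],85],[[0,0,0],[-19,-32,-2],85],[[0,0,0],[-19,-32,-2],85],[[0,0,0],[-19,-32,-2],85],[[0,0,0],[-19,-32,-2],85]])

```text
time: 3.17
tool_pos: [0.4879, 0.109, 0.3384]
tcp_rot: [-0.0, 3.141, 0.0]
wrist_force: [0.3, 0.5, -0.4]
width: 0.994
grip_force: 0.0
```

step_arm(targets=[[[0,0,0],[-19,-32,-2],85],[[0,0,0],[-19,-32,-2],85],[[0,0,0],[-19,-32,-2],85],[[0,0,0],[0,0,0],85],[[0,0,0],[0,0,0],85]])

```text
time: 3.58
tool_pos: [0.5451, 0.0131, 0.3439]
tcp_rot: [-0.005, -3.142, -0.0]
wrist_force: [-0.4, 0.6, 0.3]
width: 0.996
grip_force: 0.0
```

```bash
python3 - <<'E'
from obs import *
s=read_state();print(s["time"],s["tool_pos"],R.from_rotvec(s["tcp_rot"]).as_matrix().round(3).tolist(),s["width"],s["wrist_force"])
im=snap("wrist","w0")
for a,u in blobs("wrist",im): print("orange",a,u,ray("wrist",u,.03).round(4))
for i in(1,2,3,4):
    for q in (f"casting{i}_mid",f"plate{i}_grip"):
        print(q,[(round(d["score"],2),np.round(d["at"]).tolist(),ray("wrist",d["at"][::-1],.03).round(3).tolist()) for d in tip_of("wrist",q)][:4])
        if q[0]=='c': print([(round(d["score"],2),np.round(d["extent"]).tolist()) for d in look_for("wrist",q)][:4])
E
```

```text
3.5833 [0.54506297 0.0130658  0.343925  ] [[-1.0, 0.003, -0.0], [0.003, 1.0, 0.0], [0.0, 0.0, -1.0]] 0.9955890352045025 [-0.44611258  0.64078294  0.3136219 ]
orange 385 [364.5 196.5] [0.5813 0.1574 0.03  ]
orange 287 [218.8 205. ] [ 0.5926 -0.0352  0.03  ]
orange 278 [297.  204.2] [0.5917 0.0687 0.03  ]
orange 394 [153.1 213.5] [ 0.6044 -0.1236  0.03  ]
casting1_mid [(0.94, [163.0, 137.0], [0.536, -0.136, 0.03])]
[(0.9, [105.0, 132.0, 174.0, 187.0])]
plate1_grip [(0.76, [215.0, 153.0], [0.606, -0.122, 0.03])]
casting2_mid []
[(0.43, [270.0, 121.0, 311.0, 174.0])]
plate2_grip [(0.8, [207.0, 218.0], [0.596, -0.035, 0.03])]
casting3_mid [(0.93, [146.0, 294.0], [0.515, 0.064, 0.03]), (0.42, [199.0, 368.0], [0.584, 0.164, 0.03])]
[(0.89, [267.0, 122.0, 313.0, 175.0])]
plate3_grip [(0.66, [204.0, 299.0], [0.591, 0.073, 0.03]), (0.43, [207.0, 216.0], [0.596, -0.038, 0.03])]
casting4_mid [(0.89, [147.0, 370.0], [0.516, 0.159, 0.03])]
[(0.8, [337.0, 121.0, 399.0, 177.0])]
plate4_grip [(0.92, [196.0, 364.0], [0.58, 0.157, 0.03])]
```

View pics/w0.png

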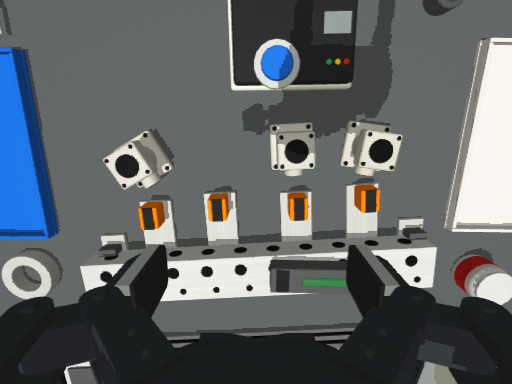

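The wrist view shows castings at (138,160), (292,148) and (371,148), with ports pointing towards the bar. The grips are at (153,214), (219,205), (297,204) and (365,197). I'll enlarge the castings for their yaw.

```bash
python3 - <<'E'
import cv2
im=cv2.imread("pics/w0.png")
s=6
f=lambda a,b,c,d:cv2.resize(im[a:b,c:d],None,fx=s,fy=s,interpolation=cv2.INTER_CUBIC)
import numpy as np
A=f(120,195,100,180)
z=4
def g(a,b,c,d): return cv2.resize(im[a:b,c:d],None,fx=z,fy=z,interpolation=cv2.INTER_CUBIC)
cv2.imwrite("pics/c0.png",np.hstack([g(120,190,100,180)[:, :280],g(120,190,262,322)[:, :240],g(120,190,337,407)]))
E
```

```text
(no output)
```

View pics/c0.png

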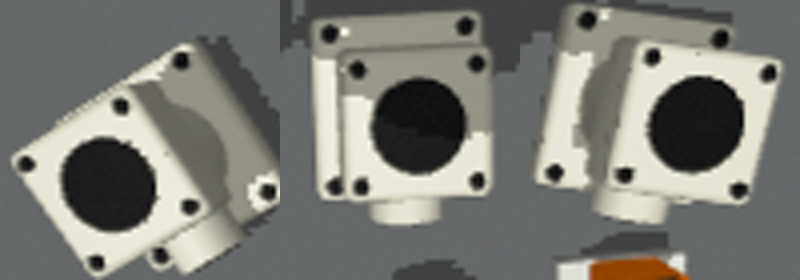

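Head bolt holes can be read in the crop: left (27,163),(121,106),(190,206),(96,263); middle (358,69),(477,63),(478,181),(361,187); right (652,57),(769,73),(739,190),(625,175). Each port points towards the bar.

```bash
python3 - <<'E'
from h import *
for n,c0,off,P in[(1,100,0,[(27,163),(121,106),(190,206),(96,263)]),(3,262,280,[(358,69),(477,63),(478,181),(361,187)]),(4,337,520,[(652,57),(769,73),(739,190),(625,175)])]:
    W=np.array([ray("wrist",(c0+(u-off+.5)/4-.5,120+(v+.5)/4-.5),.062)[:2] for u,v in P])
    ex=(W[3]-W[0]+W[2]-W[1]); ey=(W[1]-W[0]+W[2]-W[3])
    print(n,W.mean(0).round(4),"yaw deg",np.degrees(np.arctan2(ex[1],ex[0])).round(1),np.degrees(np.arctan2(-ey[0],ey[1])).round(1),np.linalg.norm(ex)/2,np.linalg.norm(ey)/2)
E
```

```text
1 [ 0.5353 -0.137 ] yaw deg 29.7 29.8 0.03411812057206983 0.03405311350560112
3 [0.5177 0.0617] yaw deg 3.1 3.0 0.03415411743404572 0.03425424335779018
4 [0.5172 0.1598] yaw deg -7.6 -7.4 0.0342608671713034 0.034346123026620684
```

```bash
python3 - <<'E'
from h import *
for cam in("scene","side"):
  read_camera(cam)
  for q in("parts_tray_in","plate_tray_in"):
    d=cut_out(cam,q)
    q2=q.replace("_in","")
    if not d: print(cam,q,"none"); continue
    m=d[0]["region"].astype(np.uint8);c=max(cv2.findContours(m,0,2)[0],key=cv2.contourArea)[:,0]
    W=np.array([ray(cam,p,.022)[:2] for p in c],np.float32)
    print(cam,q,d[0]["score"],cv2.minAreaRect(W))
u=(277,62);print("btn",ray("wrist",u,.062))
E
```

```text
scene parts_tray_in 0.87 ((0.5218680500984192, 0.35947898030281067), (0.18267202377319336, 0.2607285976409912), 89.44474029541016)
scene plate_tray_in 0.76 ((0.5268464088439941, -0.3618621528148651), (0.1687416285276413, 0.26169678568840027), 89.45103454589844)
side parts_tray_in 0.8 ((0.5095614790916443, 0.3702092170715332), (0.1665468066930771, 0.25351661443710327), 89.04593658447266)
side plate_tray_in 0.8 ((0.5151241421699524, -0.34407106041908264), (0.19067645072937012, 0.25111985206604004), 89.57686614990234)
btn [0.42228447 0.03723565 0.062     ]
```

step_arm(targets=[[[0,0,0.065],[7,37,8],75],[[0,0,0.065],[7,37,8],75],[[0,0,0],[0,36,20],75],[[0,0,0],[0,36,25],75],[[0,0,0],[0,0,25],75]])

```text
time: 4.95
tool_pos: [0.5429, 0.164, 0.2596]
tcp_rot: [0.198, 3.132, 0.006]
wrist_force: [0.6, -0.5, -0.2]
width: 0.88
grip_force: 0.0
```

```bash
cat > go.py <<'E'
import sys
from h import *
# yaw = world angle of the tool's closing axis from +y
def go(x,y,z,yawdeg):
    s=read_state();T=R.from_rotvec(s["tcp_rot"])
    D=R.from_euler("z",yawdeg,degrees=True)*R.from_matrix(np.diag([-1.,1,-1]))
    turn=(T.inv()*D).as_rotvec();d=1000*(D.inv().apply(np.array([x,y,z])-s["tool_pos"]))
    print("t",round(s["time"],1),"pos",s["tool_pos"].round(4),"turn",turn.round(3),"shift",d.round(1),"n",round(np.linalg.norm(d)/40,1),"w",round(s["width"]*85.4,1))
def see(i):
    read_camera("wrist")
    for d in tip_of("wrist",f"casting{i}_mid")[:2]: print("c",i,round(d["score"],2),ray("wrist",d["at"][::-1],.031).round(3))
if __name__=="__main__":
    a=sys.argv[1:]
    for i in a[4:]: see(i)
    go(*map(float,a[:4]))
E
python3 go.py .5172 .1598 .10 -7.5 4
```

```text
c 4 0.81 [0.509 0.149 0.031]
t 5.0 pos [0.5389 0.1594 0.2542] turn [-0.004 -0.009  0.004] shift [ 21.6  -2.5 154.2] n 3.9 w 75.0
```

step_arm(targets=[[[0,0,0],[11,-1,20],75],[[0,0,0],[11,-1,20],75],[[0,0,0],[0,0,20],75],[[0,0,0],[0,0,0],75]])

```text
time: 5.38
tool_pos: [0.5174, 0.1582, 0.1964]
tcp_rot: [-0.205, -3.129, 0.004]
wrist_force: [0.0, 0.5, -0.5]
width: 0.875
grip_force: 0.0
```

```bash
python3 go.py .5172 .1598 .10 -7.5 4; python3 -c "
from h import *
snap('wrist','w1')"
```

```text
t 5.5 pos [0.5201 0.1589 0.2   ] turn [-0. -0.  0.] shift [  3.    0.5 100. ] n 2.5 w 75.2
```

View pics/w1.png

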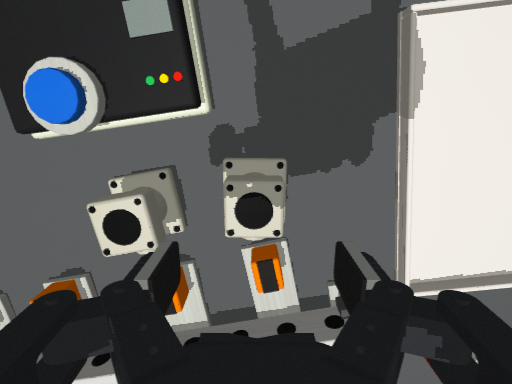

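Casting 4's head is at (254,210), centred between the fingers, which are about (160,290) and (355,290). Descending.

step_arm(targets=[[[0,0,0],[1,0,35],75],[[0,0,0],[1,0,35],75],[[0,0,0],[0,0,20],75],[[0,0,0],[0,0,10],75],[[0,0,0],[0,0,0],75]], grip_force=70)

```text
time: 5.95
tool_pos: [0.5176, 0.1595, 0.0983]
tcp_rot: [-0.204, -3.133, 0.001]
wrist_force: [0.4, 0.1, -0.5]
width: 0.877
grip_force: 0.0
```

step_arm(targets=[[[0,0,0],[0,0,0],30],[[0,0,0],[0,0,0],30],[[0,0,0],[0,0,0],30],[[0,0,0],[0,0,0],30],[[0,0,0],[0,0,0],30]])

```text
time: 6.37
tool_pos: [0.5202, 0.1604, 0.1019]
tcp_rot: [0.203, 3.13, 0.002]
wrist_force: [-0.1, -0.3, 6.8]
width: 0.505
grip_force: 72.4
```

step_arm(targets=[[[0,0,0],[0,0,0],30],[[0,0,0],[0,0,-30],30],[[0,0,0],[0,0,-30],30],[[0,0,0],[0,0,-30],30],[[0,0,0],[0,0,-10],30]])

```text
time: 6.78
tool_pos: [0.5203, 0.1607, 0.2045]
tcp_rot: [0.203, 3.127, 0.004]
wrist_force: [1.1, 0.5, -0.8]
width: 0.509
grip_force: 72.3
```

```bash
python3 go.py .593 .361 .20 -0.5
```

```text
t 6.8 pos [0.5203 0.1607 0.2045] turn [ 0.003  0.008 -0.121] shift [-70.9 201.    4.5] n 5.3 w 43.4
```

step_arm(targets=[[[0,0,-0.06],[0,0,0],30],[[0,0,-0.06],[0,0,0],30],[[0,0,0],[-12,34,0],30],[[0,0,0],[-12,34,0],30],[[0,0,0],[-12,34,0],30]])

```text
time: 7.2
tool_pos: [0.5547, 0.2621, 0.1985]
tcp_rot: [-0.018, -3.141, 0.0]
wrist_force: [0.7, -0.3, -1.4]
width: 0.506
grip_force: 72.4
```

step_arm(targets=[[[0,0,0],[-12,34,0],30],[[0,0,0],[-12,34,0],30],[[0,0,0],[-11,31,0],30],[[0,0,0],[0,0,30],30],[[0,0,0],[0,0,30],30]])

```text
time: 7.62
tool_pos: [0.5929, 0.3637, 0.1407]
tcp_rot: [0.011, 3.135, 0.006]
wrist_force: [0.1, -0.5, -2.3]
width: 0.506
grip_force: 72.7
```

```bash
python3 go.py .593 .361 .107 -0.5; python3 -c "
from h import *
snap('wrist','w2')"
```

```text
t 7.6 pos [0.5929 0.3637 0.1407] turn [0.004 0.006 0.001] shift [-0.1 -2.7 33.7] n 0.8 w 43.2
```

View pics/w2.png

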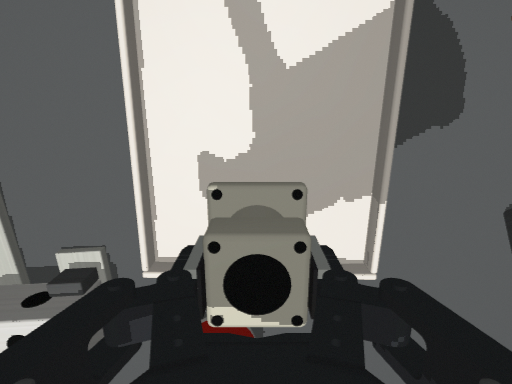

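```bash
python3 - <<'E'
from h import *
print("far wall top",ray("wrist",(260,268),.022),ray("wrist",(260,278),.022),"L/R wall outer",ray("wrist",(124,100),.022),ray("wrist",(410,100),.022))
print("tin",ray("scene",(411,201),.03),ray("side",(88,273),.03))
E
```

```text
far wall top [0.61635282 0.36190794 0.022     ] [0.62370395 0.36187397 0.022     ] L/R wall outer [0.51031627 0.28508198 0.022     ] [0.51154677 0.44745904 0.022     ]
tin [0.70854747 0.3349801  0.03      ] [0.70414709 0.33905587 0.03      ]
```

```bash
python3 - <<'E'
from h import *
s=read_state();print(s["tool_pos"],s["tcp_rot"]);k=calibration("wrist");print(-np.array(k["R"]).T@k["t"],np.array(k["R"]).round(3).tolist())
im=snap('wrist','w3');s=read_state();print(s["tool_pos"],s["tcp_rot"])
for c in (160,350): print(c,im[240:300:2,c].mean(1).astype(int))
E
```

```text
[0.58774189 0.35990586 0.13086646] [-0.01269666 -3.13423346  0.00643257]
[0.5195791  0.36095665 0.20217935] [[0.007, 1.0, -0.003], [0.965, -0.006, 0.261], [0.26, -0.005, -0.965]]
[0.58631632 0.35851655 0.13149798] [-0.0137383  -3.12992664  0.01028063]
160 [236 235 236 235 235 235 225 226 226 226 222 151 151 150 151 150 152 102
  22  22  24  23  22  24  24  27  25  23  24  25]
350 [233 233 233 233 234 233 233 233 233 233 233 234 234 234 233 233 120  24
  22  24  24  24  26  25  23  24  25  25  24  25]
```

```bash
python3 - <<'E'
from h import *
for u in [(376,193),(419,168),(323,152),(364,127)]: print("scene",u,ray("scene",u,.0).round(3),ray("scene",u,.022).round(3))
for u in [(68,335),(131,275),(222,343)]: print("side",u,ray("side",u,.0).round(3),ray("side",u,.022).round(3))
for u in [(81,250),(118,323),(179,293),(143,222)]: print("scene blue",u,ray("scene",u,.0).round(3),ray("scene",u,.022).round(3))
for u in [(269,138),(349,164),(363,130),(299,114)]: print("side blue",u,ray("side",u,.0).round(3),ray("side",u,.022).round(3))
for u in (160,350): print(ray("wrist",(u,273),.022))
E
python3 go.py .593 .361 .107 -0.5
```

```text
scene (376, 193) [0.624 0.3   0.   ] [0.637 0.283 0.022]
scene (419, 168) [0.612 0.471 0.   ] [0.626 0.449 0.022]
scene (323, 152) [0.42  0.276 0.   ] [0.438 0.259 0.022]
scene (364, 127) [0.391 0.456 0.   ] [0.41  0.435 0.022]
side (68, 335) [0.649 0.444 0.   ] [0.634 0.446 0.022]
side (131, 275) [ 0.645  0.285 -0.   ] [0.63  0.292 0.022]
side (222, 343) [0.391 0.297 0.   ] [0.385 0.303 0.022]
scene blue (81, 250) [ 0.407 -0.438  0.   ] [ 0.426 -0.436  0.022]
scene blue (118, 323) [ 0.634 -0.42   0.   ] [ 0.646 -0.419  0.022]
scene blue (179, 293) [ 0.633 -0.28   0.   ] [ 0.646 -0.283  0.022]
scene blue (143, 222) [ 0.401 -0.278  0.   ] [ 0.42  -0.28   0.022]
side blue (269, 138) [ 0.646 -0.292  0.   ] [ 0.631 -0.266  0.022]
side blue (349, 164) [ 0.39  -0.309  0.   ] [ 0.383 -0.283  0.022]
side blue (363, 130) [ 0.416 -0.486  0.   ] [ 0.409 -0.454  0.022]
side blue (299, 114) [ 0.63  -0.458  0.   ] [ 0.616 -0.427  0.022]
[0.61805225 0.29370994 0.022     ]
[0.61871372 0.41983308 0.022     ]
t 7.7 pos [0.5863 0.3585 0.1315] turn [-0.007 -0.012 -0.   ] shift [-6.7  2.5 24.5] n 0.6 w 43.0
```

step_arm(targets=[[[0,0,0],[13,2,0],30],[[0,0,0],[0,0,8],30],[[0,0,0],[0,0,8],30],[[0,0,0],[0,0,6],30],[[0,0,0],[0,0,0],30]])

```text
time: 8.13
tool_pos: [0.5774, 0.3618, 0.1166]
tcp_rot: [-0.016, -3.141, 0.001]
wrist_force: [-0.5, 0.0, -1.9]
width: 0.502
grip_force: 76.7
```

```bash
python3 go.py .574 .362 .106 -0.5; python3 -c "
from h import *
print(read_state()['wrist_force'])"
```

```text
t 8.1 pos [0.5774 0.3618 0.1166] turn [-0.    -0.001 -0.001] shift [ 3.4  0.1 10.6] n 0.3 w 42.9
[-0.54481212  0.02349599 -1.87514318]
```

step_arm(targets=[[[0,0,0],[2,0,5],30],[[0,0,0],[0,0,4],30],[[0,0,0],[0,0,2],30],[[0,0,0],[0,0,0],30],[[0,0,0],[0,0,0],30]])

```text
time: 8.55
tool_pos: [0.576, 0.3623, 0.1071]
tcp_rot: [0.016, 3.141, 0.0]
wrist_force: [-2.5, -1.7, 5.1]
width: 0.504
grip_force: 77.6
```

step_arm(targets=[[[0,0,0],[0,0,0],75],[[0,0,0],[0,0,0],75],[[0,0,0],[0,0,0],75],[[0,0,0],[0,0,0],75],[[0,0,0],[0,0,0],75]])

```text
time: 8.97
tool_pos: [0.5759, 0.3624, 0.106]
tcp_rot: [0.015, 3.141, 0.0]
wrist_force: [-0.0, 0.3, 0.3]
width: 0.877
grip_force: 0.0
```

step_arm(targets=[[[0,0,0],[0,0,-30],75],[[0,0,0],[0,0,-35],75],[[0,0,0],[0,0,-35],75],[[0,0,-0.055],[5,-35,0],75],[[0,0,0],[5,-35,0],75]])

```text
time: 9.38
tool_pos: [0.5691, 0.2941, 0.2105]
tcp_rot: [-0.079, 3.133, 0.006]
wrist_force: [0.6, -0.2, -1.3]
width: 0.873
grip_force: 0.0
```

step_arm(targets=[[[0,0,0],[5,-38,0],75],[[0,0,0],[5,-38,0],75],[[0,0,0],[5,-38,0],75],[[0,0,0],[5,-38,0],75],[[0,0,0],[0,0,0],75]])

```text
time: 9.8
tool_pos: [0.5529, 0.1339, 0.2058]
tcp_rot: [0.065, -3.14, 0.005]
wrist_force: [-0.7, -0.5, -0.9]
width: 0.879
grip_force: 0.0
```

```bash
python3 go.py .5177 .0617 .10 3 3
```

```text
c 3 0.57 [0.519 0.063 0.031]
t 9.9 pos [0.5539 0.1381 0.2062] turn [ 0.    0.   -0.01] shift [ 40.2 -74.4 106.2] n 3.4 w 74.8
```

step_arm(targets=[[[0,0,-0.01],[16,-30,5],75],[[0,0,0],[16,-30,5],75],[[0,0,0],[8,-14,5],75],[[0,0,0],[0,0,30],75],[[0,0,0],[0,0,0],75]])

```text
time: 10.32
tool_pos: [0.5149, 0.0638, 0.1572]
tcp_rot: [0.086, -3.134, -0.0]
wrist_force: [-1.6, 0.1, -0.8]
width: 0.88
grip_force: 0.0
```

```bash
python3 go.py .5177 .0617 .10 3 3
```

```text
t 10.4 pos [0.517  0.0645 0.1602] turn [ 0.    -0.003  0.004] shift [-0.5 -2.8 60.2] n 1.5 w 74.8
```

step_arm(targets=[[[0,0,0],[0,-2,25],75],[[0,0,0],[0,0,25],75],[[0,0,0],[0,0,10],75],[[0,0,0],[0,0,0],75],[[0,0,0],[0,0,0],30]])

```text
time: 10.83
tool_pos: [0.5183, 0.0623, 0.1016]
tcp_rot: [0.088, -3.14, -0.0]
wrist_force: [0.3, 0.9, -0.0]
width: 0.756
grip_force: 0.0
```

step_arm(targets=[[[0,0,0],[0,0,0],30],[[0,0,0],[0,0,0],30],[[0,0,0],[0,0,0],30],[[0,0,0],[0,0,0],30],[[0,0,0],[0,0,0],30]])

```text
time: 11.25
tool_pos: [0.5197, 0.0618, 0.1033]
tcp_rot: [-0.087, 3.136, 0.001]
wrist_force: [1.3, 0.6, 6.4]
width: 0.501
grip_force: 72.3
```

step_arm(targets=[[[0,0,0],[0,0,-30],30],[[0,0,0],[0,0,-35],30],[[0,0,0],[0,0,-35],30],[[0,0,0.06],[0,0,0],30],[[0,0,0],[0,0,0],30]])

```text
time: 11.67
tool_pos: [0.5196, 0.0616, 0.2043]
tcp_rot: [0.01, 3.135, 0.001]
wrist_force: [-0.4, -0.1, -2.2]
width: 0.504
grip_force: 72.2
```

```bash
python3 go.py .504 .362 .20 -0.5
```

```text
t 11.7 pos [0.5196 0.0616 0.2043] turn [0.001 0.006 0.002] shift [ 18.2 300.2   4.3] n 7.5 w 43.0
```

step_arm(targets=[[[0,0,0],[2,38,0],30],[[0,0,0],[2,38,0],30],[[0,0,0],[2,38,0],30],[[0,0,0],[2,38,0],30],[[0,0,0],[2,38,0],30]])

```text
time: 12.08
tool_pos: [0.507, 0.2524, 0.1991]
tcp_rot: [-0.006, -3.138, 0.002]
wrist_force: [1.4, -0.5, -1.1]
width: 0.502
grip_force: 72.4
```

step_arm(targets=[[[0,0,0],[3,38,0],30],[[0,0,0],[3,38,0],30],[[0,0,0],[2,34,0],30],[[0,0,0],[0,0,35],30],[[0,0,0],[0,0,35],30]])

```text
time: 12.5
tool_pos: [0.5019, 0.3649, 0.1317]
tcp_rot: [-0.0, 3.138, 0.005]
wrist_force: [0.0, -0.2, -1.9]
width: 0.507
grip_force: 72.7
```

step_arm(targets=[[[0,0,0],[0,0,5],30],[[0,0,0],[0,0,0],30]])

```text
time: 12.67
tool_pos: [0.4974, 0.3592, 0.1208]
tcp_rot: [-0.006, -3.132, 0.01]
wrist_force: [-1.2, 0.4, -2.6]
width: 0.508
grip_force: 72.3
```

```bash
python3 go.py .504 .362 .106 -0.5
```

```text
t 12.7 pos [0.4974 0.3592 0.1208] turn [-0.007 -0.01   0.005] shift [-6.5  2.8 14.8] n 0.4 w 43.4
```

step_arm(targets=[[[0,0,0],[0,0,4],30],[[0,0,0],[0,0,0],30],[[0,0,0],[0,0,0],30]])

```text
time: 12.92
tool_pos: [0.5026, 0.3618, 0.124]
tcp_rot: [0.009, 3.139, 0.003]
wrist_force: [0.4, -0.5, -1.8]
width: 0.503
grip_force: 72.3
```

```bash
python3 go.py .504 .362 .106 -0.5
```

```text
t 12.9 pos [0.5026 0.3618 0.124 ] turn [0.002 0.003 0.003] shift [-1.4  0.2 18. ] n 0.5 w 43.0
```

step_arm(targets=[[[0,0,0],[0,0,8],30],[[0,0,0],[0,0,6],30],[[0,0,0],[0,0,4],30],[[0,0,0],[0,0,0],30],[[0,0,0],[0,0,0],30]])

```text
time: 13.33
tool_pos: [0.5026, 0.3622, 0.1083]
tcp_rot: [0.008, 3.139, 0.002]
wrist_force: [-6.4, -4.0, 18.4]
width: 0.506
grip_force: 75.0
```

step_arm(targets=[[[0,0,0],[0,0,0],75],[[0,0,0],[0,0,0],75],[[0,0,0],[0,0,0],75],[[0,0,0],[0,0,0],75],[[0,0,0],[0,0,0],75]])

```text
time: 13.75
tool_pos: [0.5011, 0.3614, 0.1036]
tcp_rot: [-0.008, -3.141, 0.001]
wrist_force: [0.0, 0.1, 0.1]
width: 0.879
grip_force: 0.0
```

step_arm(targets=[[[0,0,0],[0,0,-30],75],[[0,0,0],[0,0,-35],75],[[0,0,0],[0,0,-35],75],[[0,0,0],[-3,-38,0],75],[[0,0,0],[-3,-38,0],75]])

```text
time: 14.17
tool_pos: [0.5089, 0.2874, 0.2078]
tcp_rot: [0.002, 3.135, 0.006]
wrist_force: [-0.9, -0.5, -0.7]
width: 0.882
grip_force: 0.0
```

step_arm(targets=[[[0,0,0],[-3,-38,0],75],[[0,0,0],[-3,-38,0],75],[[0,0,0],[-3,-38,0],75],[[0,0,0],[-3,-38,0],75],[[0,0,0],[-3,-38,0],75]])

```text
time: 14.58
tool_pos: [0.5207, 0.0938, 0.2039]
tcp_rot: [-0.007, -3.141, 0.0]
wrist_force: [0.9, -0.5, 0.9]
width: 0.88
grip_force: 0.0
```

step_arm(targets=[[[0,0,0],[-3,-38,0],75],[[0,0,0],[-3,-38,0],75],[[0,0,0],[-3,-38,0],75],[[0,0,-0.106],[0,0,0],75],[[0,0,-0.106],[0,0,0],75]])

```text
time: 15.0
tool_pos: [0.5295, -0.0211, 0.2039]
tcp_rot: [0.326, -3.124, 0.0]
wrist_force: [-0.1, 0.6, -0.0]
width: 0.872
grip_force: 0.0
```

step_arm(targets=[[[0,0,-0.106],[0,0,0],75],[[0,0,-0.106],[0,0,0],75],[[0,0,-0.106],[0,0,0],75],[[0,0,0],[0,0,0],75]])

```text
time: 15.33
tool_pos: [0.5293, -0.0187, 0.2037]
tcp_rot: [0.819, -3.032, -0.0]
wrist_force: [-0.8, 1.2, 0.4]
width: 0.881
grip_force: 0.0
```

```bash
python3 go.py .5353 -.137 .10 29.7 1; python3 -c "
from h import *
snap('wrist','w4')"
```

```text
c 1 0.79 [ 0.536 -0.138  0.031]
t 15.4 pos [ 0.5294 -0.0186  0.2038] turn [ 0.    -0.     0.004] shift [  53.5 -105.8  103.8] n 3.9 w 74.8
```

View pics/w4.png

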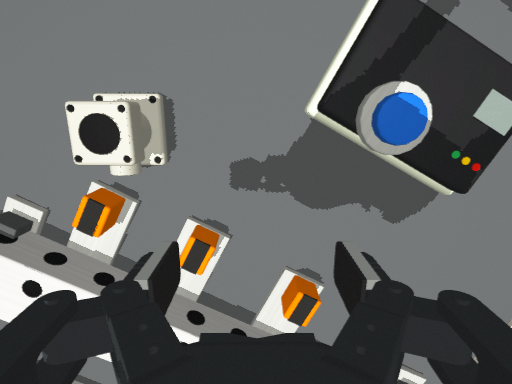

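Casting 1 is at (100,133), square in the rotated view and unmoved.

step_arm(targets=[[[0,0,0],[18,-35,0],75],[[0,0,0],[18,-35,0],75],[[0,0,0],[17,-35,10],75],[[0,0,0],[0,0,30],75],[[0,0,0],[0,0,0],75]])

```text
time: 15.9
tool_pos: [0.5336, -0.1372, 0.1598]
tcp_rot: [0.806, -3.03, -0.006]
wrist_force: [-1.8, 0.8, -1.5]
width: 0.878
grip_force: 0.0
```

```bash
python3 go.py .5353 -.137 .10 29.7
```

```text
t 15.9 pos [ 0.5336 -0.1372  0.1598] turn [ 0.005 -0.005  0.001] shift [-1.6 -0.7 59.8] n 1.5 w 74.9
```

step_arm(targets=[[[0,0,0],[0,0,25],75],[[0,0,0],[0,0,25],75],[[0,0,0],[0,0,10],75],[[0,0,0],[0,0,0],75],[[0,0,0],[0,0,0],30]])

```text
time: 16.32
tool_pos: [0.5361, -0.1353, 0.1041]
tcp_rot: [0.816, -3.033, -0.001]
wrist_force: [0.0, -0.4, -0.5]
width: 0.757
grip_force: 0.0
```

step_arm(targets=[[[0,0,0],[0,0,0],30],[[0,0,0],[0,0,0],30],[[0,0,0],[0,0,0],30],[[0,0,0],[0,0,0],30],[[0,0,0],[0,0,0],30]])

```text
time: 16.73
tool_pos: [0.5381, -0.1363, 0.1064]
tcp_rot: [-0.814, 3.03, -0.003]
wrist_force: [0.4, 0.4, 6.5]
width: 0.501
grip_force: 72.5
```

step_arm(targets=[[[0,0,0],[0,0,-35],30],[[0,0,0],[0,0,-35],30],[[0,0,0],[0,0,-35],30],[[0,0,0.106],[0,0,0],30],[[0,0,0.106],[0,0,0],30]])

```text
time: 17.15
tool_pos: [0.538, -0.1364, 0.2128]
tcp_rot: [-0.481, 3.099, -0.004]
wrist_force: [-0.1, -0.6, -2.4]
width: 0.498
grip_force: 73.0
```

step_arm(targets=[[[0,0,0.106],[0,0,0],30],[[0,0,0.106],[0,0,0],30],[[0,0,0.104],[0,0,0],30],[[0,0,0],[7,35,0],30],[[0,0,0],[7,35,0],30]])

```text
time: 17.57
tool_pos: [0.5221, -0.0664, 0.209]
tcp_rot: [-0.011, -3.141, -0.0]
wrist_force: [0.3, 1.2, -3.8]
width: 0.507
grip_force: 73.0
```

```bash
python3 go.py .434 .362 .20 -0.5
```

```text
t 17.6 pos [ 0.5221 -0.0664  0.209 ] turn [ 0.    -0.     0.002] shift [ 91.9 427.6   9. ] n 10.9 w 43.3
```

step_arm(targets=[[[0,0,0],[8,36,0],30],[[0,0,0],[8,36,0],30],[[0,0,0],[8,36,0],30],[[0,0,0],[8,36,0],30],[[0,0,0],[8,36,0],30]])

```text
time: 17.98
tool_pos: [0.4816, 0.1156, 0.2089]
tcp_rot: [-0.005, -3.141, 0.0]
wrist_force: [0.8, -0.3, -1.9]
width: 0.503
grip_force: 73.0
```

step_arm(targets=[[[0,0,0],[8,36,0],30],[[0,0,0],[8,36,0],30],[[0,0,0],[8,36,0],30],[[0,0,0],[8,36,0],30],[[0,0,0],[7,34,0],30]])

```text
time: 18.4
tool_pos: [0.443, 0.2939, 0.2089]
tcp_rot: [-0.004, -3.141, 0.0]
wrist_force: [0.8, -0.0, -2.6]
width: 0.502
grip_force: 73.0
```

step_arm(targets=[[[0,0,0],[6,33,0],30],[[0,0,0],[6,33,0],30],[[0,0,0],[0,0,35],30],[[0,0,0],[0,0,35],30],[[0,0,0],[0,0,0],30]])

```text
time: 18.82
tool_pos: [0.4277, 0.3557, 0.132]
tcp_rot: [-0.002, -3.131, 0.013]
wrist_force: [-2.0, -2.5, -3.9]
width: 0.504
grip_force: 72.8
```

step_arm(targets=[[[0,0,0],[0,0,0],30],[[0,0,0],[0,0,0],30],[[0,0,0],[0,0,0],30]])

```text
time: 19.07
tool_pos: [0.4341, 0.3589, 0.1414]
tcp_rot: [0.006, 3.139, 0.004]
wrist_force: [0.2, -0.6, -2.2]
width: 0.504
grip_force: 72.9
```

```bash
python3 go.py .434 .362 .109 -0.5; python3 -c "
from h import *
snap('wrist','w5')"
```

```text
t 19.1 pos [0.4341 0.3589 0.1414] turn [0.002 0.003 0.005] shift [ 0.1  3.1 32.4] n 0.8 w 43.0
```

View pics/w5.png

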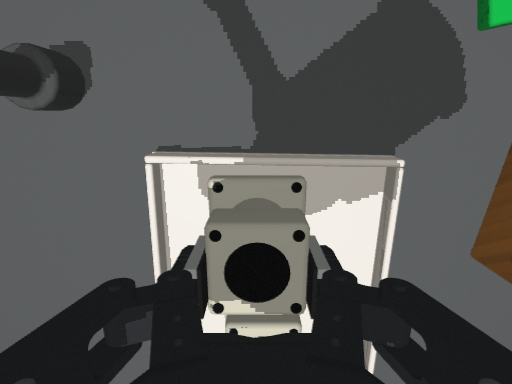

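The casting is over the near end of the white tray: near wall at rows 155–165, foot edge at row 177, clear of the wall. Lowering.

step_arm(targets=[[[0,0,0],[5,2,12],30],[[0,0,0],[0,0,10],30],[[0,0,0],[0,0,6],30],[[0,0,0],[0,0,4],30],[[0,0,0],[0,0,1],30]])

```text
time: 19.53
tool_pos: [0.4389, 0.3632, 0.1163]
tcp_rot: [-0.0, 3.117, 0.013]
wrist_force: [16.9, -13.6, 34.2]
width: 0.499
grip_force: 86.8
```

step_arm(targets=[[[0,0,0],[0,0,0],30],[[0,0,0],[0,0,0],75],[[0,0,0],[0,0,0],75],[[0,0,0],[0,0,0],75],[[0,0,0],[0,0,0],75]])

```text
time: 19.95
tool_pos: [0.4268, 0.36, 0.1055]
tcp_rot: [-0.004, -3.14, 0.001]
wrist_force: [0.1, -0.5, -0.6]
width: 0.88
grip_force: 0.0
```

step_arm(targets=[[[0,0,0],[0,0,0],75],[[0,0,0],[0,0,-30],75],[[0,0,0],[0,0,-35],75],[[0,0,0],[0,0,-35],75],[[0,0,0],[-15,-35,-20],75]])

```text
time: 20.37
tool_pos: [0.4417, 0.3311, 0.229]
tcp_rot: [-0.003, 3.139, 0.009]
wrist_force: [3.0, 0.9, 0.8]
width: 0.879
grip_force: 0.0
```

step_arm(targets=[[[0,0,0],[-12,-38,0],75],[[0,0,0],[-12,-38,0],75],[[0,0,0],[-10,-38,0],75],[[0,0,0],[0,0,0],75],[[0,0,0],[0,0,0],75]])

```text
time: 20.78
tool_pos: [0.4757, 0.2106, 0.2247]
tcp_rot: [-0.01, -3.14, 0.0]
wrist_force: [0.4, 0.1, 0.3]
width: 0.876
grip_force: 0.0
```

```bash
python3 go.py .57 .1574 .15 0; python3 -c "
from obs import *
im=snap('wrist','w6')
for a,u in blobs('wrist',im): print(a,u,ray('wrist',u,.035).round(4))"
```

```text
t 20.8 pos [0.4757 0.2106 0.2247] turn [-0.    -0.001 -0.007] shift [-94.3 -53.2  74.7] n 3.3 w 74.8
678 [207.2 292.8] [0.5756 0.1636 0.035 ]
459 [ 14.2 298.1] [ 0.5805 -0.0265  0.035 ]
```

View pics/w6.png

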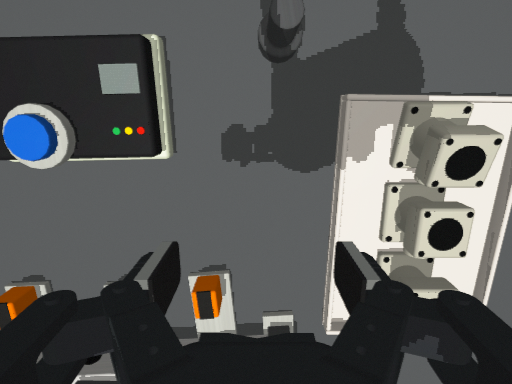

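All three castings stand upright in the white tray: (460,160), (445,235) and (420,290). Plate 4's grip shows at (207,297). I'll measure plate yaw in a rectified view.

```bash
cat > plate.py <<'E'
import sys
from h import *
# rectify the plane z=8mm round (x0,y0), fit the two long plate edges
def plate(x0,y0,im=None,name=None):
    im=read_camera("wrist") if im is None else im
    S=4 # px per mm
    X0,X1,Y0,Y1=x0-.03,x0+.05,y0-.04,y0+.04
    W=np.float32([[X0,Y0],[X0,Y1],[X1,Y1],[X1,Y0]])
    src=np.float32([proj("wrist",[a,b,.008]) for a,b in W])
    n=int(80*S);dst=np.float32([[0,0],[n,0],[n,n],[0,n]])
    rec=cv2.warpPerspective(im,cv2.getPerspectiveTransform(src,dst),(n,n))
    if name: cv2.imwrite(f"pics/{name}.png",cv2.cvtColor(rec,cv2.COLOR_RGB2BGR))
    h=cv2.cvtColor(rec,cv2.COLOR_RGB2HSV);bright=((h[...,2]>135)|(h[...,1]>150)).astype(np.uint8)
    L=[];Rr=[]
    for r in range(int(24*S),int(58*S),2):
        c=np.flatnonzero(bright[r,:])
        if len(c)<20*S: continue
        # run containing the middle
        run=np.split(c,np.flatnonzero(np.diff(c)>4*S)+1);run=max(run,key=len)
        L.append((r,run[0]));Rr.append((r,run[-1]))
    out=[]
    for E in(L,Rr):
        E=np.array(E,float);p=np.polyfit(E[:,0],E[:,1],1)
        for _ in range(4):
            e=abs(np.polyval(p,E[:,0])-E[:,1]);k=e<=max(np.median(e)*2,1.5);p=np.polyfit(E[k,0],E[k,1],1)
        out.append(p);print("edge: y at grip",round(Y0+np.polyval(p,30*S)/S/1000,4),"yaw",round(np.degrees(np.arctan(p[0])),2),"inl",k.sum(),len(k))
    mid=bright[:,int(n/2)-60:int(n/2)+60].mean(1)
    print("near end x",round(X0+np.argmax(mid>.5)/S/1000,4))
if __name__=="__main__": plate(float(sys.argv[1]),float(sys.argv[2]),name=sys.argv[3])
E
python3 plate.py .580 .157 r4
```

```text
edge: y at grip 0.1392 yaw 44.23 inl 57 68
edge: y at grip 0.1719 yaw 28.13 inl 53 68
near end x 0.572
```

View pics/r4.png

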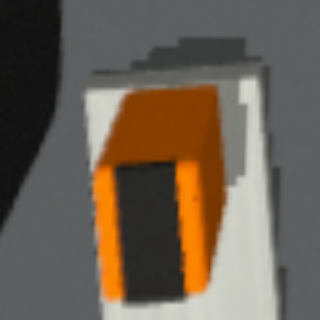

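The rectified crop shows plate 4's long edges running (83,90)→(102,310) and (260,80)→(277,300), near end at row ~82. That gives yaw about +4.7° and grip centre about (0.5855, 0.161).

```bash
python3 - <<'E'
import re
s=open('plate.py').read()
s=s.replace('''        # run containing the middle
        run=np.split(c,np.flatnonzero(np.diff(c)>4*S)+1);run=max(run,key=len)
''','''        c=c[(c>8*S)&(c<72*S)];run=c
''')
open('plate.py','w').write(s)
E
python3 plate.py .580 .157 r4b; python3 go.py .5855 .161 .15 4.7
```

```text
edge: y at grip 0.1382 yaw 4.21 inl 63 68
edge: y at grip 0.182 yaw 4.39 inl 68 68
near end x 0.572
t 20.9 pos [0.4753 0.2131 0.2249] turn [ 0.    -0.001 -0.084] shift [-105.6  -61.    74.9] n 3.6 w 74.8
```

step_arm(targets=[[[0,0,-0.077],[0,0,0],60],[[0,0,0],[-27,-15,10],60],[[0,0,0],[-27,-15,10],60],[[0,0,0],[-27,-15,20],60],[[0,0,0],[-25,-16,30],60]], grip_force=90)

```text
time: 21.35
tool_pos: [0.589, 0.1618, 0.158]
tcp_rot: [-0.122, 3.133, 0.003]
wrist_force: [0.1, -1.1, 0.8]
width: 0.696
grip_force: 0.0
```

step_arm(targets=[[[0,0,0],[0,0,0],60],[[0,0,0],[0,0,0],60],[[0,0,0],[0,0,0],60]])

```text
time: 21.6
tool_pos: [0.585, 0.1609, 0.1551]
tcp_rot: [0.119, -3.137, -0.0]
wrist_force: [0.5, 0.5, 0.3]
width: 0.694
grip_force: 0.0
```

```bash
python3 go.py .5855 .1605 .09 4.3;python3 plate.py .580 .157 r4c; python3 -c "
from h import *
snap('wrist','w7')"
```

```text
t 21.6 pos [0.585  0.1609 0.1551] turn [ 0.    -0.002  0.001] shift [-0.4 -0.4 65.1] n 1.6 w 59.3
edge: y at grip 0.1434 yaw -13.85 inl 64 64
edge: y at grip 0.1759 yaw 20.88 inl 64 64
near end x 0.5728
```

View pics/w7.png

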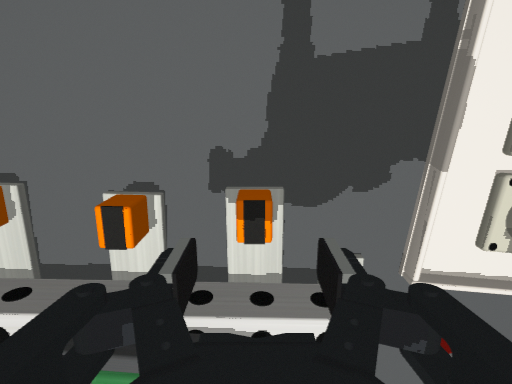

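Grip 4 is at (254,217), centred between the fingers at 185 and 330. Down, close, and draw out slowly.

step_arm(targets=[[[0,0,0],[0,0,25],60],[[0,0,0],[0,0,25],60],[[0,0,0],[0,0,12],60],[[0,0,0],[0,0,3],60],[[0,0,0],[0,0,0],60]])

```text
time: 22.12
tool_pos: [0.5849, 0.16, 0.0909]
tcp_rot: [0.118, -3.139, 0.0]
wrist_force: [0.1, -0.5, 0.0]
width: 0.702
grip_force: 0.0
```

step_arm(targets=[[[0,0,0],[0,0,0],10],[[0,0,0],[0,0,0],10],[[0,0,0],[0,0,0],10],[[0,0,0],[0,0,0],10],[[0,0,0],[0,0,0],10]])

```text
time: 22.53
tool_pos: [0.5869, 0.1597, 0.093]
tcp_rot: [-0.116, 3.137, 0.001]
wrist_force: [-1.3, 0.2, 5.5]
width: 0.257
grip_force: 90.8
```

step_arm(targets=[[[0,0,0],[0,0,0],10],[[0,0,0],[2,0,0],10],[[0,0,0],[4,0,0],10],[[0,0,0],[5,0,0],10],[[0,0,0],[5,0,0],10]])

```text
time: 22.95
tool_pos: [0.5736, 0.1588, 0.093]
tcp_rot: [-0.116, 3.13, 0.002]
wrist_force: [6.1, 0.5, -2.2]
width: 0.259
grip_force: 89.5
```

```bash
python3 go.py .5855 .1605 .09 4.3
```

```text
t 22.9 pos [0.5736 0.1588 0.093 ] turn [ 0.001  0.01  -0.001] shift [-12.    0.8   3. ] n 0.3 w 22.1
```

step_arm(targets=[[[0,0,0],[7,0,0],10],[[0,0,0],[7,0,0],10],[[0,0,0],[7,0,0],10],[[0,0,0],[7,0,0],10],[[0,0,0],[7,0,0],10]])

```text
time: 23.37
tool_pos: [0.538, 0.1562, 0.093]
tcp_rot: [-0.116, 3.131, 0.002]
wrist_force: [10.4, 0.7, 6.0]
width: 0.252
grip_force: 90.9
```

step_arm(targets=[[[0,0,0],[8,0,0],10],[[0,0,0],[8,0,0],10],[[0,0,0],[8,0,0],10],[[0,0,0],[8,0,0],10],[[0,0,0],[8,0,0],10]])

```text
time: 23.78
tool_pos: [0.4972, 0.1533, 0.093]
tcp_rot: [-0.116, 3.133, 0.002]
wrist_force: [0.9, 0.6, 1.4]
width: 0.259
grip_force: 89.9
```

step_arm(targets=[[[0,0,0],[8,0,0],10],[[0,0,0],[8,0,0],10],[[0,0,0],[0,0,0],10]])

```text
time: 24.03
tool_pos: [0.4801, 0.152, 0.0929]
tcp_rot: [-0.117, 3.134, 0.002]
wrist_force: [1.7, 1.4, 10.4]
width: 0.259
grip_force: 91.3
```

```bash
python3 go.py .5855 .1605 .09 4.3; python3 - <<'E'
from h import *
snap("side","d1");snap("scene","s1")
a=cv2.imread("pics/s1.png")[150:350,190:430];b=cv2.imread("pics/d1.png")[110:310,80:320]
cv2.imwrite("pics/sd1.png",cv2.resize(np.hstack([a,b]),None,fx=1.6,fy=1.6))
E
```

```text
t 24.0 pos [0.4801 0.152  0.0929] turn [ 0.001  0.005 -0.001] shift [-105.8    0.5    2.9] n 2.6 w 22.1
```

View pics/sd1.png

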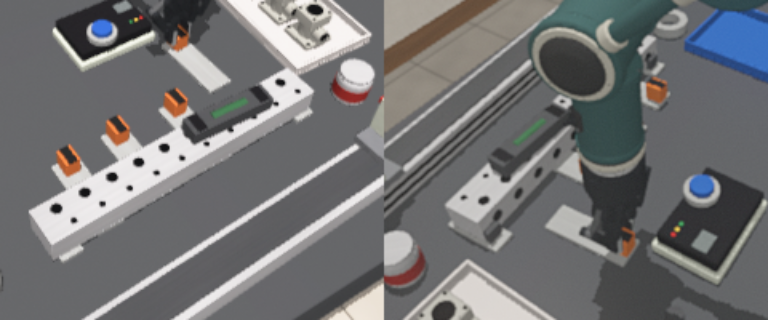

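The plate is fully clear of the bar, and the bar and level are undisturbed. Lift and carry.

step_arm(targets=[[[0,0,0],[0,0,-20],10],[[0,0,0],[0,0,-30],10],[[0,0,0],[0,0,-30],10],[[0,0,0],[0,0,-27],10],[[0,0,0],[0,-38,0],10]])

```text
time: 24.55
tool_pos: [0.4837, 0.118, 0.2032]
tcp_rot: [-0.124, 3.131, 0.007]
wrist_force: [1.8, -0.9, -1.2]
width: 0.259
grip_force: 89.8
```

step_arm(targets=[[[0,0,0],[0,-39,0],10],[[0,0,0],[0,-39,0],10],[[0,0,0],[0,-39,0],10],[[0,0,0],[0,-39,0],10],[[0,0,0],[0,-39,0],10]])

```text
time: 24.97
tool_pos: [0.4939, -0.0819, 0.1965]
tcp_rot: [0.117, -3.135, -0.002]
wrist_force: [0.6, -0.7, -1.2]
width: 0.256
grip_force: 89.8
```

step_arm(targets=[[[0,0,0],[0,-39,0],10],[[0,0,0],[0,-39,0],10],[[0,0,0],[0,-39,0],10],[[0,0,0],[0,-39,0],10],[[0,0,0],[0,-39,0],10]])

```text
time: 25.38
tool_pos: [0.5086, -0.276, 0.1962]
tcp_rot: [0.116, -3.136, -0.004]
wrist_force: [0.7, 0.7, -1.8]
width: 0.257
grip_force: 89.8
```

step_arm(targets=[[[0,0,0],[0,-38,0],10],[[0,0,0.117],[0,0,0],10],[[0,0,0.117],[0,0,0],10],[[0,0,0.117],[0,0,0],10],[[0,0,0.117],[0,0,0],10]])

```text
time: 25.8
tool_pos: [0.5115, -0.3123, 0.1958]
tcp_rot: [-0.624, -3.074, -0.004]
wrist_force: [0.4, -0.3, -1.2]
width: 0.26
grip_force: 89.8
```

step_arm(targets=[[[0,0,0.117],[0,0,0],10],[[0,0,0.117],[0,0,0],10],[[0,0,0.117],[0,0,0],10],[[0,0,0.117],[0,0,0],10],[[0,0,0.117],[0,0,0],10]])

```text
time: 26.22
tool_pos: [0.5117, -0.3117, 0.196]
tcp_rot: [-1.483, -2.764, -0.001]
wrist_force: [0.2, 0.8, -1.0]
width: 0.261
grip_force: 89.8
```

step_arm(targets=[[[0,0,0.117],[0,0,0],10],[[0,0,0.117],[0,0,0],10],[[0,0,0.117],[0,0,0],10],[[0,0,0.117],[0,0,0],10],[[0,0,0.117],[0,0,0],10]])

```text
time: 26.63
tool_pos: [0.5117, -0.3117, 0.1961]
tcp_rot: [-2.217, -2.219, 0.001]
wrist_force: [-0.0, -0.7, -1.3]
width: 0.257
grip_force: 89.8
```

step_arm(targets=[[[0,0,0],[0,0,0],10],[[0,0,0],[0,0,0],10],[[0,0,0],[0,0,0],10]])

```text
time: 26.88
tool_pos: [0.5127, -0.3125, 0.197]
tcp_rot: [-2.209, -2.231, 0.001]
wrist_force: [-0.4, -0.3, -2.2]
width: 0.26
grip_force: 89.8
```

```bash
python3 go.py .593 -.313 .2 -90.5; python3 - <<'E'
from h import *
im=snap("wrist","w8")
h=cv2.cvtColor(im,cv2.COLOR_RGB2HSV);m=cv2.inRange(h,(100,150,60),(125,255,255))
for r in range(60,330,30):
    c=np.flatnonzero(m[r])
    if len(c): print(r,c[0],c[-1],ray("wrist",(c[0],r),.022)[:2].round(4),ray("wrist",(c[-1],r),.022)[:2].round(4))
for c in(150,256,350):
    r=np.flatnonzero(m[:,c])
    if len(r): print("col",c,r[0],ray("wrist",(c,r[0]),.022)[:2].round(4))
E
```

```text
t 26.9 pos [ 0.5127 -0.3125  0.197 ] turn [-0.002 -0.001  0.019] shift [ 0.2 80.3 -3. ] n 2.0 w 22.2
180 123 416 [ 0.4004 -0.2986] [ 0.6439 -0.2961]
210 127 411 [ 0.401  -0.3248] [ 0.6436 -0.3222]
240 130 407 [ 0.4008 -0.3525] [ 0.6441 -0.3499]
270 133 402 [ 0.4005 -0.3818] [ 0.6437 -0.3791]
col 150 152 [ 0.4248 -0.2752]
col 256 154 [ 0.5109 -0.2759]
col 350 155 [ 0.5872 -0.2759]
```

View pics/w8.png

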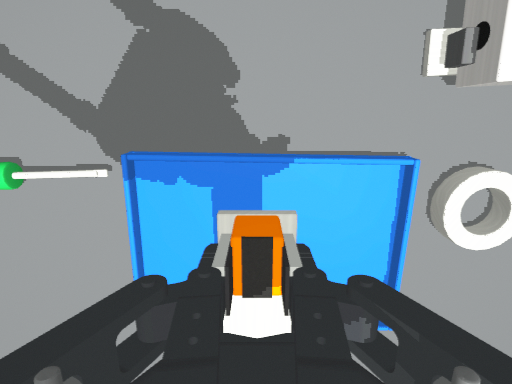

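The plate is held level over the blue tray: tray outer x .4005–.644, near wall y −.2756, so centre is about (.522, −.358). First slot is x=.600.

step_arm(targets=[[[0,0,0.019],[0,0,0],10],[[0,0,0],[2,30,0],10],[[0,0,0],[2,30,0],10],[[0,0,0],[1,27,0],10],[[0,0,0],[0,0,25],10]])

```text
time: 27.35
tool_pos: [0.6087, -0.3109, 0.1795]
tcp_rot: [2.222, 2.199, 0.009]
wrist_force: [1.8, -1.6, 1.1]
width: 0.26
grip_force: 90.0
```

step_arm(targets=[[[0,0,0],[0,0,25],10],[[0,0,0],[0,0,25],10],[[0,0,0],[0,0,0],10],[[0,0,0],[0,0,0],10],[[0,0,0],[0,0,0],10]])

```text
time: 27.77
tool_pos: [0.6011, -0.3095, 0.1239]
tcp_rot: [2.234, 2.207, 0.0]
wrist_force: [0.3, -0.6, -1.9]
width: 0.257
grip_force: 89.8
```

```bash
python3 go.py .600 -.308 .0975 -90.5
```

```text
t 27.8 pos [ 0.6011 -0.3095  0.1239] turn [ 0.001  0.001 -0.003] shift [ 1.5 -1.1 26.4] n 0.7 w 21.9
```

step_arm(targets=[[[0,0,0],[1,-1,10],10],[[0,0,0],[0,0,8],10],[[0,0,0],[0,0,6],10],[[0,0,0],[0,0,2],10],[[0,0,0],[0,0,0],10]])

```text
time: 28.18
tool_pos: [0.6, -0.3084, 0.098]
tcp_rot: [2.234, 2.207, 0.0]
wrist_force: [-1.5, 0.7, 3.0]
width: 0.257
grip_force: 90.5
```

step_arm(targets=[[[0,0,0],[0,0,0],10],[[0,0,0],[0,0,0],36],[[0,0,0],[0,0,0],36],[[0,0,0],[0,0,0],36],[[0,0,0],[0,0,0],36]])

```text
time: 28.6
tool_pos: [0.5995, -0.3081, 0.0966]
tcp_rot: [-2.235, -2.208, 0.0]
wrist_force: [-0.0, -0.9, 0.6]
width: 0.424
grip_force: 0.0
```

step_arm(targets=[[[0,0,0],[0,0,-10],36],[[0,0,0],[0,0,-30],36],[[0,0,0],[0,0,-30],36],[[0,0,0],[0,0,-35],60],[[0,0,-0.117],[0,0,-15],60]])

```text
time: 29.02
tool_pos: [0.6016, -0.3093, 0.2231]
tcp_rot: [2.096, 2.33, 0.003]
wrist_force: [0.9, -1.3, 1.2]
width: 0.685
grip_force: 0.0
```

```bash
python3 go.py .49 .07 .22 3.5; python3 - <<'E'
from h import *
read_camera("wrist");print([(d["score"],ray("wrist",d["at"][::-1],.029)) for d in tip_of("wrist","plate4_grip")])
E
```

```text
t 29.0 pos [ 0.6016 -0.3093  0.2231] turn [ 0.002  0.008 -1.526] shift [ 88.2 385.4   3.1] n 9.9 w 58.5
[(0.96, array([ 0.60000712, -0.30745056,  0.029     ])), (0.27, array([ 0.69984812, -0.21878539,  0.029     ]))]
```

step_arm(targets=[[[0,0,-0.117],[0,0,0],60],[[0,0,-0.117],[0,0,0],60],[[0,0,-0.117],[0,0,0],60],[[0,0,-0.117],[0,0,0],60],[[0,0,-0.117],[0,0,0],60]])

```text
time: 29.53
tool_pos: [0.5988, -0.3077, 0.2154]
tcp_rot: [-1.333, -2.842, -0.0]
wrist_force: [0.3, 0.0, 0.1]
width: 0.705
grip_force: 0.0
```

step_arm(targets=[[[0,0,-0.117],[0,0,0],60],[[0,0,-0.117],[0,0,0],60],[[0,0,-0.117],[0,0,0],60],[[0,0,-0.117],[0,0,0],60],[[0,0,-0.117],[0,0,0],60]])

```text
time: 29.95
tool_pos: [0.5988, -0.3077, 0.2153]
tcp_rot: [-0.457, -3.106, -0.001]
wrist_force: [-0.0, 0.6, 0.3]
width: 0.702
grip_force: 0.0
```

step_arm(targets=[[[0,0,-0.117],[0,0,0],60],[[0,0,-0.117],[0,0,0],60],[[0,0,-0.117],[0,0,0],60],[[0,0,0],[9,38,0],60],[[0,0,0],[9,38,0],60]])

```text
time: 30.37
tool_pos: [0.5768, -0.2338, 0.2153]
tcp_rot: [0.079, -3.139, -0.001]
wrist_force: [-0.1, 1.2, 0.3]
width: 0.701
grip_force: 0.0
```

step_arm(targets=[[[0,0,0],[9,38,0],60],[[0,0,0],[9,38,0],60],[[0,0,0],[9,38,0],60],[[0,0,0],[9,38,0],60],[[0,0,0],[9,38,0],60]])

```text
time: 30.78
tool_pos: [0.5203, -0.0444, 0.2157]
tcp_rot: [0.083, -3.138, -0.001]
wrist_force: [-0.0, -0.2, -0.4]
width: 0.699
grip_force: 0.0
```

step_arm(targets=[[[0,0,0],[9,38,0],60],[[0,0,0],[9,38,0],60],[[0,0,0],[7,38,0],60],[[0,0,0],[0,0,0],60],[[0,0,0],[0,0,0],60]])

```text
time: 31.2
tool_pos: [0.4894, 0.0682, 0.2159]
tcp_rot: [0.091, -3.138, 0.0]
wrist_force: [0.4, 0.3, 0.1]
width: 0.699
grip_force: 0.0
```

```bash
python3 plate.py .5917 .0687 r3; python3 go.py .5917 .0687 .09 3.5
python3 - <<'E'
from plate import *
s=read_state()
for i in(1,3,4):
    d=tip_of("wrist",f"plate{i}_grip");print(i,[(round(k["score"],2),ray("wrist",k["at"][::-1],.024).round(4)) for k in d][:2])
E
```

```text
edge: y at grip 0.0436 yaw 2.04 inl 68 68
edge: y at grip 0.0887 yaw 4.87 inl 66 68
near end x 0.58
t 31.2 pos [0.49   0.0669 0.2161] turn [-0.001 -0.001 -0.005] shift [-101.6   -4.5  126.1] n 4.0 w 59.9
1 [(0.6, array([ 0.6106, -0.1318,  0.024 ]))]
3 [(0.64, array([0.599 , 0.0684, 0.024 ])), (0.31, array([0.3536, 0.2158, 0.024 ]))]
4 []
```

step_arm(targets=[[[0,0,0],[-26,-2,10],60],[[0,0,0],[-26,-2,15],60],[[0,0,0],[-26,-2,15],60],[[0,0,0],[-25,-1,20],60],[[0,0,0],[0,0,0],60]])

```text
time: 31.82
tool_pos: [0.5962, 0.0629, 0.1519]
tcp_rot: [0.081, -3.137, 0.001]
wrist_force: [-0.5, -0.6, -0.2]
width: 0.701
grip_force: 0.0
```

step_arm(targets=[[[0,0,0],[0,0,0],60],[[0,0,0],[0,0,0],60]])

```text
time: 31.98
tool_pos: [0.5936, 0.0638, 0.1564]
tcp_rot: [0.083, -3.139, 0.0]
wrist_force: [0.4, 1.4, 0.2]
width: 0.704
grip_force: 0.0
```

```bash
cat > cen.py <<'E'
import sys
from obs import *
# plate centre line near the fingers: orange blob centre in tool frame (dy at grip top) and edges by rectification below the bar
im=read_camera("wrist")
s=read_state();T=R.from_rotvec(s["tcp_rot"])
for a,u in sorted(blobs("wrist",im),key=lambda t:-t[0])[:3]: print(a,u,"tool-frame mm",(1000*T.inv().apply(ray("wrist",u,.032)-s["tool_pos"])).round(1))
E
python3 cen.py; python3 go.py .5935 .0662 .0915 3.2
```

```text
1222 [118.  207.2] tool-frame mm [  7.3 -93.5 125.2]
722 [263.2 210.1] tool-frame mm [  5.2   5.  125.2]
671 [  7.4 217.9] tool-frame mm [  -0.4 -170.2  125.2]
t 32.0 pos [0.5937 0.0641 0.1572] turn [-0.    -0.    -0.002] shift [ 0.1  2.1 65.7] n 1.6 w 59.9
```

step_arm(targets=[[[0,0,0],[0,3,25],60],[[0,0,0],[0,0,25],60],[[0,0,0],[0,0,12],60],[[0,0,0],[0,0,3],60],[[0,0,0],[0,0,0],60]])

```text
time: 32.45
tool_pos: [0.5928, 0.0679, 0.0917]
tcp_rot: [0.086, -3.139, 0.0]
wrist_force: [-0.2, 0.1, 0.5]
width: 0.7
grip_force: 0.0
```

step_arm(targets=[[[0,0,0],[0,0,0],10],[[0,0,0],[0,0,0],10],[[0,0,0],[0,0,0],10],[[0,0,0],[0,0,0],10],[[0,0,0],[0,0,0],10]])

```text
time: 32.87
tool_pos: [0.595, 0.068, 0.094]
tcp_rot: [-0.086, 3.138, -0.0]
wrist_force: [-2.0, -0.9, 5.7]
width: 0.256
grip_force: 90.0
```

step_arm(targets=[[[0,0,0],[0,0,0],10],[[0,0,0],[2,0,0],10],[[0,0,0],[4,0,0],10],[[0,0,0],[5,0,0],10],[[0,0,0],[5,0,0],10]])

```text
time: 33.28
tool_pos: [0.582, 0.0674, 0.094]
tcp_rot: [-0.087, 3.13, 0.001]
wrist_force: [5.9, -0.0, -4.3]
width: 0.254
grip_force: 88.6
```

```bash
python3 go.py .5935 .0662 .0915 3.2
```

```text
t 33.3 pos [0.582  0.0674 0.094 ] turn [ 0.     0.01  -0.001] shift [-11.4  -1.8   2.5] n 0.3 w 21.7
```

step_arm(targets=[[[0,0,0],[7,0,0],10],[[0,0,0],[7,0,0],10],[[0,0,0],[7,0,0],10],[[0,0,0],[7,0,0],10],[[0,0,0],[7,0,0],10]])

```text
time: 33.7
tool_pos: [0.5461, 0.0655, 0.094]
tcp_rot: [-0.087, 3.132, 0.001]
wrist_force: [1.9, -0.1, -1.3]
width: 0.254
grip_force: 88.8
```

step_arm(targets=[[[0,0,0],[8,0,0],10],[[0,0,0],[8,0,0],10],[[0,0,0],[8,0,0],10],[[0,0,0],[8,0,0],10],[[0,0,0],[1,0,0],10]])

```text
time: 34.12
tool_pos: [0.5114, 0.0636, 0.094]
tcp_rot: [-0.087, 3.135, 0.0]
wrist_force: [3.6, 0.3, 3.7]
width: 0.259
grip_force: 89.7
```

step_arm(targets=[[[0,0,0],[0,0,0],10],[[0,0,0],[0,0,-20],10],[[0,0,0],[0,0,-30],10],[[0,0,0],[0,0,-30],10],[[0,0,0],[0,0,-27],10]])

```text
time: 34.53
tool_pos: [0.5078, 0.0634, 0.1989]
tcp_rot: [0.087, -3.136, 0.0]
wrist_force: [0.3, 0.6, -0.4]
width: 0.258
grip_force: 88.9
```

```bash
python3 go.py .548 -.308 .2 3.2
```

```text
t 34.5 pos [0.5078 0.0634 0.1989] turn [-0.    -0.004 -0.001] shift [ -19.4 -373.    -1.1] n 9.3 w 22.1
```

step_arm(targets=[[[0,0,0],[-2,-37,0],10],[[0,0,0],[-2,-37,0],10],[[0,0,0],[-2,-37,0],10],[[0,0,0],[-2,-37,0],10],[[0,0,0],[-2,-37,0],10]])

```text
time: 34.95
tool_pos: [0.5281, -0.1216, 0.1977]
tcp_rot: [0.088, -3.137, -0.002]
wrist_force: [0.7, 0.7, -1.6]
width: 0.259
grip_force: 89.1
```

step_arm(targets=[[[0,0,0],[-2,-37,0],10],[[0,0,0],[-2,-37,0],10],[[0,0,0],[-2,-37,0],10],[[0,0,0],[-2,-37,0],10],[[0,0,0],[-1,-40,0],10]])

```text
time: 35.37
tool_pos: [0.5477, -0.3083, 0.1972]
tcp_rot: [0.087, -3.137, -0.005]
wrist_force: [0.2, 0.0, -0.7]
width: 0.26
grip_force: 89.1
```

step_arm(targets=[[[0,0,0.117],[0,0,0],10],[[0,0,0.117],[0,0,0],10],[[0,0,0.117],[0,0,0],10],[[0,0,0.117],[0,0,0],10],[[0,0,0.117],[0,0,0],10]])

```text
time: 35.78
tool_pos: [0.5476, -0.307, 0.197]
tcp_rot: [-0.831, -3.025, -0.002]
wrist_force: [-1.2, 0.5, -1.4]
width: 0.255
grip_force: 89.2
```

step_arm(targets=[[[0,0,0.117],[0,0,0],10],[[0,0,0.117],[0,0,0],10],[[0,0,0.117],[0,0,0],10],[[0,0,0.117],[0,0,0],10],[[0,0,0.117],[0,0,0],10]])

```text
time: 36.2
tool_pos: [0.5477, -0.3067, 0.1972]
tcp_rot: [-1.667, -2.657, -0.0]
wrist_force: [-0.5, -0.1, -0.5]
width: 0.259
grip_force: 89.1
```

step_arm(targets=[[[0,0,0.117],[0,0,0],10],[[0,0,0.117],[0,0,0],10],[[0,0,0.117],[0,0,0],10],[[0,0,0.117],[0,0,0],10],[[0,0,0],[0,0,0],10]])

```text
time: 36.62
tool_pos: [0.5478, -0.3068, 0.1972]
tcp_rot: [-2.235, -2.202, 0.002]
wrist_force: [-0.3, -0.2, -1.0]
width: 0.254
grip_force: 89.2
```

step_arm(targets=[[[0,0,0],[0,0,20],10],[[0,0,0],[0,0,20],10],[[0,0,0],[0,0,20],10],[[0,0,0],[0,0,0],10],[[0,0,0],[0,0,0],10]])

```text
time: 37.03
tool_pos: [0.5476, -0.3067, 0.1367]
tcp_rot: [-2.228, -2.206, 0.002]
wrist_force: [0.5, 0.1, -2.4]
width: 0.256
grip_force: 89.2
```

```bash
python3 go.py .548 -.308 .0985 -90.5
```

```text
t 37.0 pos [ 0.5476 -0.3067  0.1367] turn [-0.005 -0.003 -0.001] shift [-1.3  0.4 38.2] n 1.0 w 21.9
```

step_arm(targets=[[[0,0,0],[0,0,15],10],[[0,0,0],[0,0,12],10],[[0,0,0],[0,0,6],10],[[0,0,0],[0,0,4],10],[[0,0,0],[0,0,1],10]])

```text
time: 37.45
tool_pos: [0.5491, -0.3076, 0.1002]
tcp_rot: [-2.233, -2.208, 0.001]
wrist_force: [-1.2, -0.0, -0.7]
width: 0.254
grip_force: 89.3
```

step_arm(targets=[[[0,0,0],[0,0,0],10],[[0,0,0],[0,0,0],36],[[0,0,0],[0,0,0],36],[[0,0,0],[0,0,0],36],[[0,0,0],[0,0,0],36]])

```text
time: 37.87
tool_pos: [0.55, -0.3082, 0.1017]
tcp_rot: [2.234, 2.207, 0.001]
wrist_force: [-0.1, 0.0, 0.1]
width: 0.422
grip_force: 0.0
```

step_arm(targets=[[[0,0,0],[0,0,-10],36],[[0,0,0],[0,0,-30],36],[[0,0,0],[0,0,-30],36],[[0,0,0],[0,0,-35],60],[[0,0,-0.117],[0,0,-15],60]])

```text
time: 38.28
tool_pos: [0.5515, -0.3091, 0.2272]
tcp_rot: [2.096, 2.33, 0.002]
wrist_force: [1.5, -1.3, 1.2]
width: 0.69
grip_force: 0.0
```

```bash
python3 go.py .49 -.037 .22 3.2; python3 - <<'E'
from h import *
read_camera("wrist")
for i in(3,4):print([(d["score"],ray("wrist",d["at"][::-1],.029)) for d in tip_of("wrist",f"plate{i}_grip")])
E
```

```text
t 38.3 pos [ 0.5515 -0.3091  0.2272] turn [ 1.000e-03  9.000e-03 -1.521e+00] shift [ 46.2 275.1   7.2] n 7.0 w 58.9
[(0.58, array([ 0.55272048, -0.30659538,  0.029     ]))]
[(0.78, array([ 0.59585834, -0.301559  ,  0.029     ])), (0.26, array([ 0.69733213, -0.21952885,  0.029     ]))]
```

step_arm(targets=[[[0,0,-0.117],[0,0,0],60],[[0,0,-0.117],[0,0,0],60],[[0,0,-0.117],[0,0,0],60],[[0,0,-0.117],[0,0,0],60],[[0,0,-0.117],[0,0,0],60]])

```text
time: 38.85
tool_pos: [0.5484, -0.3072, 0.2187]
tcp_rot: [-1.332, -2.841, -0.001]
wrist_force: [-0.1, 0.1, 0.8]
width: 0.707
grip_force: 0.0
```

step_arm(targets=[[[0,0,-0.117],[0,0,0],60],[[0,0,-0.117],[0,0,0],60],[[0,0,-0.117],[0,0,0],60],[[0,0,-0.117],[0,0,0],60],[[0,0,-0.117],[0,0,0],60]])

```text
time: 39.27
tool_pos: [0.5484, -0.3072, 0.2186]
tcp_rot: [-0.457, -3.105, -0.002]
wrist_force: [-0.2, -0.4, 0.1]
width: 0.701
grip_force: 0.0
```

step_arm(targets=[[[0,0,-0.117],[0,0,0],60],[[0,0,-0.117],[0,0,0],60],[[0,0,-0.117],[0,0,0],60],[[0,0,0],[6,35,0],60],[[0,0,0],[6,35,0],60]])

```text
time: 39.68
tool_pos: [0.5326, -0.2388, 0.2188]
tcp_rot: [0.08, -3.138, -0.002]
wrist_force: [0.7, 1.6, 1.0]
width: 0.705
grip_force: 0.0
```

step_arm(targets=[[[0,0,0],[6,35,0],60],[[0,0,0],[6,35,0],60],[[0,0,0],[6,35,0],60],[[0,0,0],[6,35,0],60],[[0,0,0],[6,35,0],60]])

```text
time: 40.1
tool_pos: [0.4921, -0.064, 0.219]
tcp_rot: [0.083, -3.137, -0.001]
wrist_force: [0.8, -0.7, 1.1]
width: 0.705
grip_force: 0.0
```

step_arm(targets=[[[0,0,0],[4,30,0],60],[[0,0,0],[0,0,0],60],[[0,0,0],[0,0,0],60],[[0,0,0],[0,0,0],60]])

```text
time: 40.43
tool_pos: [0.4879, -0.0359, 0.2199]
tcp_rot: [0.087, -3.139, 0.0]
wrist_force: [0.4, -0.3, -1.0]
width: 0.705
grip_force: 0.0
```

```bash
python3 plate.py .593 -.037 r2; python3 go.py .593 -.037 .09 3.5; python3 cen.py
```

```text
edge: y at grip -0.0688 yaw -0.0 inl 68 68
edge: y at grip -0.0052 yaw -0.0 inl 68 68
near end x 0.563
t 40.5 pos [ 0.4882 -0.0364  0.2201] turn [-0.    -0.001 -0.007] shift [-104.6   -7.   130.1] n 4.2 w 60.1
371 [248.6 285. ] tool-frame mm [-91.2  -7.1 188.2]
34 [450.2 124.3] tool-frame mm [ 60.  162.1 188.4]
31 [  0.6 285.4] tool-frame mm [ -91.6 -246.8  188.3]
```

```bash
sed -i 's/h\[\.\.\.,2\]>135/h[...,2]>TH/; s/^    S=4.*/    S=4; TH=int(sys.argv[4]) if len(sys.argv)>4 else 135/' plate.py
python3 -c "
import cv2;v=cv2.cvtColor(cv2.imread('pics/r2.png'),cv2.COLOR_BGR2HSV)[...,2]
for r in (60,110,160,220):print(v[r,::12])"
for t in 170 195 ; do python3 plate.py .593 -.037 r2 $t; done
```

```text
[165 165 166 166 165 166 151 131 123 116 108 110 113 106 105 109 112 112
 119 127 107 165 166 166 165 165 166]
[165 165 165 166 165 194 255 255 255 223 224 224 225 225 225 226 223 216
 235 255 179 166 166 166 165 165 166]
[165 165 166 165 165 168 255 255 247 233 186 177 155 131 109 162 252 221
 215 255 227 164 165 165 166 165 165]
[165 165 165 165 165 165 254 255 253 255 246  76  75  75  78 108 255 255
 255 255 241 165 166 164 165 165 165]
edge: y at grip -0.0618 yaw 3.53 inl 58 68
edge: y at grip -0.0161 yaw 2.47 inl 63 68
near end x 0.581
edge: y at grip -0.0607 yaw 2.42 inl 68 68
edge: y at grip -0.0167 yaw 3.14 inl 64 68
near end x 0.5825
```

step_arm(targets=[[[0,0,0],[-27,-2,10],60],[[0,0,0],[-27,-2,15],60],[[0,0,0],[-27,-2,15],60],[[0,0,0],[-26,-2,20],60],[[0,0,0],[0,0,0],60]])

```text
time: 41.05
tool_pos: [0.5977, -0.0391, 0.1558]
tcp_rot: [0.084, -3.136, -0.001]
wrist_force: [-1.7, -0.2, -0.8]
width: 0.705
grip_force: 0.0
```

step_arm(targets=[[[0,0,0],[0,0,0],60],[[0,0,0],[0,0,0],60]])

```text
time: 41.22
tool_pos: [0.5952, -0.0387, 0.1604]
tcp_rot: [0.085, -3.139, -0.0]
wrist_force: [-1.2, 0.5, 0.0]
width: 0.704
grip_force: 0.0
```

```bash
python3 cen.py; python3 go.py .5955 -.0387 .0915 3.0
```

```text
1113 [136.8 219.1] tool-frame mm [ -2.7 -83.4 129.3]
678 [256.6 206.1] tool-frame mm [  6.8   0.5 129.3]
t 41.3 pos [ 0.5952 -0.0386  0.1613] turn [-0.    -0.     0.002] shift [-0.3 -0.1 69.8] n 1.7 w 59.8
```

step_arm(targets=[[[0,0,0],[0,0,25],60],[[0,0,0],[0,0,25],60],[[0,0,0],[0,0,15],60],[[0,0,0],[0,0,4],60],[[0,0,0],[0,0,0],60]])

```text
time: 41.68
tool_pos: [0.5944, -0.0381, 0.0919]
tcp_rot: [0.086, -3.139, -0.0]
wrist_force: [-0.3, -0.1, -0.1]
width: 0.704
grip_force: 0.0
```

step_arm(targets=[[[0,0,0],[0,0,0],10],[[0,0,0],[0,0,0],10],[[0,0,0],[0,0,0],10],[[0,0,0],[0,0,0],10],[[0,0,0],[0,0,0],10]])

```text
time: 42.1
tool_pos: [0.597, -0.0385, 0.0944]
tcp_rot: [-0.085, 3.137, -0.001]
wrist_force: [-1.4, -1.6, 6.2]
width: 0.256
grip_force: 89.4
```

step_arm(targets=[[[0,0,0],[0,0,0],10],[[0,0,0],[2,0,0],10],[[0,0,0],[4,0,0],10],[[0,0,0],[5,0,0],10],[[0,0,0],[5,0,0],10]])

```text
time: 42.52
tool_pos: [0.5841, -0.039, 0.0943]
tcp_rot: [-0.086, 3.129, -0.001]
wrist_force: [9.1, 1.3, 1.9]
width: 0.255
grip_force: 89.1
```

```bash
python3 go.py .5955 -.0387 .0915 3.0
```

```text
t 42.5 pos [ 0.5841 -0.039   0.0943] turn [-0.001  0.011  0.003] shift [-11.4  -0.2   2.8] n 0.3 w 21.8
```

step_arm(targets=[[[0,0,0],[7,0,0],10],[[0,0,0],[7,0,0],10],[[0,0,0],[7,0,0],10],[[0,0,0],[7,0,0],10],[[0,0,0],[7,0,0],10]])

```text
time: 42.93
tool_pos: [0.5482, -0.041, 0.0943]
tcp_rot: [-0.087, 3.132, -0.001]
wrist_force: [-1.5, -0.3, -0.0]
width: 0.257
grip_force: 88.7
```

step_arm(targets=[[[0,0,0],[8,0,0],10],[[0,0,0],[8,0,0],10],[[0,0,0],[8,0,0],10],[[0,0,0],[8,0,0],10],[[0,0,0],[2,0,0],10]])

```text
time: 43.35
tool_pos: [0.513, -0.043, 0.0944]
tcp_rot: [-0.087, 3.133, -0.002]
wrist_force: [1.6, 0.5, 0.7]
width: 0.255
grip_force: 88.9
```

step_arm(targets=[[[0,0,0],[0,0,0],10],[[0,0,0],[0,0,-20],10],[[0,0,0],[0,0,-30],10],[[0,0,0],[0,0,-30],10],[[0,0,0],[0,0,-27],10]])

```text
time: 43.77
tool_pos: [0.509, -0.0425, 0.1992]
tcp_rot: [0.087, -3.137, -0.001]
wrist_force: [0.5, -0.6, -1.3]
width: 0.259
grip_force: 88.7
```

```bash
python3 go.py .496 -.308 .2 3.2
```

```text
t 43.8 pos [ 0.509  -0.0425  0.1992] turn [ 0.001 -0.004 -0.001] shift [  27.8 -264.4   -0.8] n 6.6 w 22.1
```

step_arm(targets=[[[0,0,0],[4,-38,0],10],[[0,0,0],[4,-38,0],10],[[0,0,0],[4,-38,0],10],[[0,0,0],[4,-38,0],10],[[0,0,0],[4,-38,0],10]])

```text
time: 44.18
tool_pos: [0.4994, -0.2343, 0.198]
tcp_rot: [0.088, -3.138, -0.002]
wrist_force: [0.6, 0.6, -1.7]
width: 0.254
grip_force: 88.9
```

step_arm(targets=[[[0,0,0],[4,-38,0],10],[[0,0,0],[4,-36,0],10],[[0,0,0.117],[0,0,0],10],[[0,0,0.117],[0,0,0],10],[[0,0,0.117],[0,0,0],10]])

```text
time: 44.6
tool_pos: [0.4955, -0.308, 0.1974]
tcp_rot: [-0.474, -3.102, -0.003]
wrist_force: [-0.0, 0.3, -2.9]
width: 0.255
grip_force: 88.9
```

step_arm(targets=[[[0,0,0.117],[0,0,0],10],[[0,0,0.117],[0,0,0],10],[[0,0,0.117],[0,0,0],10],[[0,0,0.117],[0,0,0],10],[[0,0,0.117],[0,0,0],10]])

```text
time: 45.02
tool_pos: [0.4958, -0.3068, 0.1976]
tcp_rot: [-1.346, -2.834, -0.001]
wrist_force: [-0.2, -0.2, -1.0]
width: 0.259
grip_force: 88.9
```

step_arm(targets=[[[0,0,0.117],[0,0,0],10],[[0,0,0.117],[0,0,0],10],[[0,0,0.117],[0,0,0],10],[[0,0,0.117],[0,0,0],10],[[0,0,0.117],[0,0,0],10]])

```text
time: 45.43
tool_pos: [0.4958, -0.3068, 0.1976]
tcp_rot: [-2.106, -2.326, 0.001]
wrist_force: [-0.3, -0.6, -1.2]
width: 0.256
grip_force: 88.9
```

step_arm(targets=[[[0,0,0.117],[0,0,0],10],[[0,0,0],[0,0,30],10],[[0,0,0],[0,0,30],10],[[0,0,0],[0,0,0],10],[[0,0,0],[0,0,0],10]])

```text
time: 45.85
tool_pos: [0.4946, -0.306, 0.136]
tcp_rot: [-2.229, -2.202, 0.003]
wrist_force: [-0.1, 0.4, -1.6]
width: 0.257
grip_force: 88.9
```

```bash
python3 go.py .496 -.308 .0985 -90.5
```

```text
t 45.9 pos [ 0.4946 -0.306   0.136 ] turn [-0.007 -0.005 -0.003] shift [-2.   1.4 37.5] n 0.9 w 21.9
```

step_arm(targets=[[[0,0,0],[-1,0,15],10],[[0,0,0],[0,0,12],10],[[0,0,0],[0,0,6],10],[[0,0,0],[0,0,5],10],[[0,0,0],[0,0,1],10]])

```text
time: 46.27
tool_pos: [0.4971, -0.3086, 0.0995]
tcp_rot: [-2.234, -2.207, 0.0]
wrist_force: [-0.4, 1.2, 0.7]
width: 0.26
grip_force: 89.3
```

step_arm(targets=[[[0,0,0],[0,0,0],10],[[0,0,0],[0,0,0],36],[[0,0,0],[0,0,0],36],[[0,0,0],[0,0,0],36],[[0,0,0],[0,0,0],36]])

```text
time: 46.68
tool_pos: [0.4978, -0.3091, 0.1006]
tcp_rot: [2.234, 2.207, 0.0]
wrist_force: [-0.2, 0.1, 0.8]
width: 0.421
grip_force: 0.0
```

step_arm(targets=[[[0,0,0],[0,0,-10],36],[[0,0,0],[0,0,-30],36],[[0,0,0],[0,0,-30],36],[[0,0,0],[0,0,-35],60],[[0,0,-0.117],[0,0,-15],60]])

```text
time: 47.1
tool_pos: [0.4993, -0.3101, 0.226]
tcp_rot: [2.096, 2.33, 0.002]
wrist_force: [0.3, -1.2, 0.9]
width: 0.689
grip_force: 0.0
```

step_arm(targets=[[[0,0,-0.117],[0,0,0],60],[[0,0,-0.117],[0,0,0],60],[[0,0,-0.117],[0,0,0],60],[[0,0,-0.117],[0,0,0],60],[[0,0,-0.117],[0,0,0],60]])

```text
time: 47.52
tool_pos: [0.4975, -0.3089, 0.2211]
tcp_rot: [1.33, 2.845, -0.0]
wrist_force: [-0.5, 0.4, 0.9]
width: 0.703
grip_force: 0.0
```

step_arm(targets=[[[0,0,-0.117],[0,0,0],60],[[0,0,-0.117],[0,0,0],60],[[0,0,-0.117],[0,0,0],60],[[0,0,-0.117],[0,0,0],60],[[0,0,-0.117],[0,0,0],60]])

```text
time: 47.93
tool_pos: [0.4975, -0.3089, 0.2209]
tcp_rot: [0.454, 3.108, -0.001]
wrist_force: [-0.0, -0.2, -0.2]
width: 0.702
grip_force: 0.0
```

step_arm(targets=[[[0,0,-0.117],[0,0,0],60],[[0,0,-0.117],[0,0,0],60],[[0,0,-0.117],[0,0,0],60],[[0,0,0],[0,36,0],60],[[0,0,0],[0,36,0],60]])

```text
time: 48.35
tool_pos: [0.4937, -0.2376, 0.221]
tcp_rot: [-0.082, 3.139, -0.001]
wrist_force: [1.2, 0.6, 0.8]
width: 0.702
grip_force: 0.0
```

step_arm(targets=[[[0,0,0],[0,36,0],60],[[0,0,0],[0,36,0],60],[[0,0,0],[0,36,0],60],[[0,0,0],[0,0,0],60],[[0,0,0],[0,0,0],60]])

```text
time: 48.77
tool_pos: [0.4875, -0.1276, 0.2208]
tcp_rot: [-0.092, 3.139, -0.001]
wrist_force: [-0.1, -0.2, -0.1]
width: 0.699
grip_force: 0.0
```

```bash
for t in 135 175 195 ; do python3 plate.py .606 -.126 r1 $t; done;  python3 go.py .606 -.126 .09 3.2; python3 cen.py
```

```text
edge: y at grip -0.1529 yaw 1.84 inl 68 68
edge: y at grip -0.1076 yaw -0.0 inl 57 68
near end x 0.5935
edge: y at grip -0.1521 yaw 1.84 inl 68 68
edge: y at grip -0.1084 yaw 1.86 inl 65 68
near end x 0.5955
edge: y at grip -0.1514 yaw 1.55 inl 68 68
edge: y at grip -0.1083 yaw 1.56 inl 64 68
near end x 0.5952
t 48.9 pos [ 0.4879 -0.13    0.2206] turn [-0.001  0.001 -0.001] shift [-118.2   -2.6  130.6] n 4.4 w 59.7
890 [ 67.6 240.4] tool-frame mm [ -44.7 -174.4  188.5]
825 [ 63.5 187.4] tool-frame mm [   5.8 -169.6  188.5]
548 [ 68.9 282.6] tool-frame mm [ -88.7 -180.5  188.6]
```

step_arm(targets=[[[0,0,0.024],[0,0,0],60],[[0,0,0],[-30,-1,10],60],[[0,0,0],[-30,-1,15],60],[[0,0,0],[-30,-1,15],60],[[0,0,0],[-31,-1,20],60]])

```text
time: 49.38
tool_pos: [0.6106, -0.1309, 0.1604]
tcp_rot: [-0.044, 3.139, -0.001]
wrist_force: [-0.3, -0.0, 0.3]
width: 0.705
grip_force: 0.0
```

step_arm(targets=[[[0,0,0],[0,0,0],60],[[0,0,0],[0,0,0],60],[[0,0,0],[0,0,0],60]])

```text
time: 49.63
tool_pos: [0.6079, -0.1301, 0.1591]
tcp_rot: [0.046, -3.139, -0.001]
wrist_force: [0.3, 0.9, 0.2]
width: 0.698
grip_force: 0.0
```

```bash
python3 cen.py; python3 go.py .609 -.130 .0915 1.75
```

```text
1268 [ 16.9 194.8] tool-frame mm [  15.2 -162.8  128.3]
711 [  9.3 121.6] tool-frame mm [  63.6 -157.4  128.3]
691 [258.  205.8] tool-frame mm [  7.4   1.4 128.3]
t 49.7 pos [ 0.608  -0.13    0.1603] turn [-0.    -0.    -0.001] shift [-1.  -0.  68.8] n 1.7 w 59.9
```

step_arm(targets=[[[0,0,0],[0,1,25],60],[[0,0,0],[0,0,25],60],[[0,0,0],[0,0,14],60],[[0,0,0],[0,0,4],60],[[0,0,0],[0,0,0],60]])

```text
time: 50.1
tool_pos: [0.6072, -0.1283, 0.0915]
tcp_rot: [0.048, -3.14, -0.001]
wrist_force: [0.2, -0.0, 0.3]
width: 0.702
grip_force: 0.0
```

step_arm(targets=[[[0,0,0],[0,0,0],10],[[0,0,0],[0,0,0],10],[[0,0,0],[0,0,0],10],[[0,0,0],[0,0,0],10],[[0,0,0],[0,0,0],10]])

```text
time: 50.52
tool_pos: [0.6097, -0.1289, 0.0942]
tcp_rot: [-0.048, 3.138, -0.002]
wrist_force: [-2.0, -0.6, 6.0]
width: 0.255
grip_force: 90.4
```

step_arm(targets=[[[0,0,0],[0,0,0],10],[[0,0,0],[2,0,0],10],[[0,0,0],[4,0,0],10],[[0,0,0],[5,0,0],10],[[0,0,0],[5,0,0],10]])

```text
time: 50.93
tool_pos: [0.5969, -0.1293, 0.0942]
tcp_rot: [-0.049, 3.13, -0.003]
wrist_force: [5.0, 1.0, -4.4]
width: 0.254
grip_force: 88.8
```

```bash
python3 go.py .609 -.130 .0915 1.75
```

```text
t 50.9 pos [ 0.5969 -0.1293  0.0942] turn [-0.002  0.011  0.001] shift [-12.1  -1.1   2.7] n 0.3 w 21.7
```

step_arm(targets=[[[0,0,0],[7,0,0],10],[[0,0,0],[7,0,0],10],[[0,0,0],[7,0,0],10],[[0,0,0],[7,0,0],10],[[0,0,0],[7,0,0],10]])

```text
time: 51.35
tool_pos: [0.5609, -0.1304, 0.0941]
tcp_rot: [-0.049, 3.133, -0.003]
wrist_force: [2.1, 0.6, -0.6]
width: 0.257
grip_force: 89.3
```

step_arm(targets=[[[0,0,0],[8,0,0],10],[[0,0,0],[8,0,0],10],[[0,0,0],[8,0,0],10],[[0,0,0],[8,0,0],10],[[0,0,0],[4,0,0],10]])

```text
time: 51.77
tool_pos: [0.5236, -0.1316, 0.0942]
tcp_rot: [-0.049, 3.135, -0.003]
wrist_force: [2.0, 0.5, 0.7]
width: 0.262
grip_force: 89.4
```

step_arm(targets=[[[0,0,0],[0,0,0],10],[[0,0,0],[0,0,-20],10],[[0,0,0],[0,0,-30],10],[[0,0,0],[0,0,-30],10],[[0,0,0],[0,0,-27],10]])

```text
time: 52.18
tool_pos: [0.5196, -0.1306, 0.199]
tcp_rot: [0.049, -3.137, -0.002]
wrist_force: [0.5, -0.8, -1.4]
width: 0.26
grip_force: 89.3
```

```bash
python3 go.py .444 -.308 .2 1.75
```

```text
t 52.2 pos [ 0.5196 -0.1306  0.199 ] turn [ 0.001 -0.004  0.001] shift [  81. -175.   -1.] n 4.8 w 22.2
```

step_arm(targets=[[[0,0,0],[16,-35,0],10],[[0,0,0],[16,-35,0],10],[[0,0,0],[16,-35,0],10],[[0,0,0],[16,-35,0],10],[[0,0,0],[17,-35,0],10]])

```text
time: 52.6
tool_pos: [0.4437, -0.3088, 0.1979]
tcp_rot: [0.05, -3.138, -0.003]
wrist_force: [1.8, -0.0, -1.0]
width: 0.252
grip_force: 89.4
```

step_arm(targets=[[[0,0,0.115],[0,0,0],10],[[0,0,0.115],[0,0,0],10],[[0,0,0.115],[0,0,0],10],[[0,0,0.115],[0,0,0],10],[[0,0,0.115],[0,0,0],10]])

```text
time: 53.02
tool_pos: [0.4442, -0.3077, 0.1974]
tcp_rot: [-0.852, -3.019, -0.002]
wrist_force: [-0.4, 1.3, -1.2]
width: 0.255
grip_force: 89.4
```

step_arm(targets=[[[0,0,0.115],[0,0,0],10],[[0,0,0.115],[0,0,0],10],[[0,0,0.115],[0,0,0],10],[[0,0,0.115],[0,0,0],10],[[0,0,0.115],[0,0,0],10]])

```text
time: 53.43
tool_pos: [0.4444, -0.3074, 0.1974]
tcp_rot: [-1.672, -2.654, -0.0]
wrist_force: [0.2, 0.2, -1.6]
width: 0.258
grip_force: 89.4
```

step_arm(targets=[[[0,0,0.115],[0,0,0],10],[[0,0,0.115],[0,0,0],10],[[0,0,0.115],[0,0,0],10],[[0,0,0.115],[0,0,0],10],[[0,0,0],[0,0,30],10]])

```text
time: 53.85
tool_pos: [0.4482, -0.3103, 0.1734]
tcp_rot: [2.23, 2.201, 0.002]
wrist_force: [2.1, -0.8, -0.6]
width: 0.254
grip_force: 89.5
```

step_arm(targets=[[[0,0,0],[0,0,30],10],[[0,0,0],[0,0,0],10],[[0,0,0],[0,0,0],10],[[0,0,0],[0,0,0],10]])

```text
time: 54.18
tool_pos: [0.4457, -0.3083, 0.1391]
tcp_rot: [-2.229, -2.212, 0.0]
wrist_force: [0.6, -0.6, -1.3]
width: 0.255
grip_force: 89.3
```

```bash
python3 go.py .444 -.308 .0985 -90.5
```

```text
t 54.2 pos [ 0.4457 -0.3083  0.1391] turn [-0.001 -0.001  0.001] shift [ 0.3 -1.7 40.6] n 1.0 w 21.8
```

step_arm(targets=[[[0,0,0],[0,-1,15],10],[[0,0,0],[0,0,12],10],[[0,0,0],[0,0,7],10],[[0,0,0],[0,0,4],10],[[0,0,0],[0,0,2],10]])

```text
time: 54.6
tool_pos: [0.4449, -0.3082, 0.0991]
tcp_rot: [-2.229, -2.212, 0.0]
wrist_force: [-6.1, 4.4, 16.3]
width: 0.258
grip_force: 91.8
```

step_arm(targets=[[[0,0,0],[0,0,0],10],[[0,0,0],[0,0,0],36],[[0,0,0],[0,0,0],36],[[0,0,0],[0,0,0],36],[[0,0,0],[0,0,0],36]])

```text
time: 55.02
tool_pos: [0.4454, -0.3087, 0.0993]
tcp_rot: [2.23, 2.212, 0.0]
wrist_force: [-0.1, 0.4, -0.1]
width: 0.421
grip_force: 0.0
```

step_arm(targets=[[[0,0,0],[0,0,-10],36],[[0,0,0],[0,0,-30],36],[[0,0,0],[0,0,-35],36],[[0,0,0],[0,0,-38],36],[[0,0,0],[0,0,-38],36]])

```text
time: 55.43
tool_pos: [0.4446, -0.3081, 0.2519]
tcp_rot: [-2.23, -2.212, 0.0]
wrist_force: [0.2, 0.0, 0.5]
width: 0.422
grip_force: 0.0
```

step_arm(targets=[[[0,0,0],[38,0,0],36],[[0,0,0],[38,0,0],36],[[0,0,0],[0,0,0],36],[[0,0,0],[0,0,0],36]])

```text
time: 55.77
tool_pos: [0.4457, -0.2311, 0.2509]
tcp_rot: [2.226, 2.215, 0.0]
wrist_force: [-0.4, -0.3, -0.5]
width: 0.418
grip_force: 0.0
```

```bash
python3 - <<'E'
from h import *
s=read_state();print(s["time"],s["tool_pos"])
a=snap("wrist","w9");b=snap("side","d9")
for i in(1,2,3,4):print(i,[(round(d["score"],2),ray("wrist",d["at"][::-1],.029).round(3)) for d in tip_of("wrist",f"plate{i}_grip")][:2])
snap("scene","s9")
A=cv2.resize(cv2.imread("pics/w9.png"),(400,300));B=cv2.imread("pics/d9.png")[:,:400];C=cv2.imread("pics/s9.png")[110:350,60:460]
C=cv2.resize(C,(400,240))
L=np.vstack([A,C]);Bz=cv2.resize(B,(400,540))
cv2.imwrite("pics/all9.png",np.hstack([L,Bz]))
E
```

```text
55.7667 [ 0.44565765 -0.23107348  0.25090361]
1 [(0.75, array([ 0.45 , -0.309,  0.029]))]
2 [(0.59, array([ 0.495, -0.312,  0.029]))]
3 [(0.73, array([ 0.551, -0.31 ,  0.029])), (0.57, array([ 0.319, -0.286,  0.029]))]
4 [(0.66, array([ 0.596, -0.309,  0.029]))]
```

View pics/all9.png

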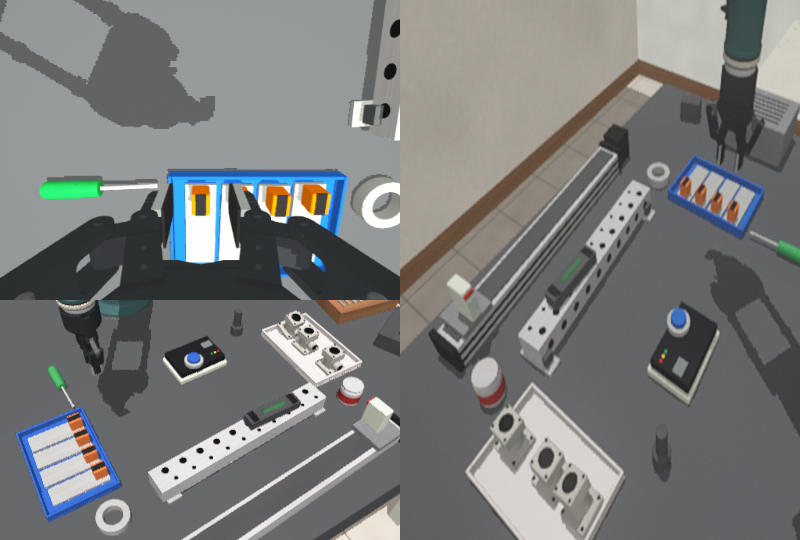

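All four plates lie flat side by side in the blue tray, and all three castings stand in the white tray. Bar, level and bystanders are in place. Now the button at about (.423, .038).

step_arm(targets=[[[0,0,0],[38,-3,0],0],[[0,0,0],[38,-3,0],0],[[0,0,0],[38,-3,0],0],[[0,0,0],[38,-3,0],0],[[0,0,0],[38,-3,0],0]])

```text
time: 56.53
tool_pos: [0.4319, -0.0415, 0.2498]
tcp_rot: [-2.233, -2.21, 0.0]
wrist_force: [1.5, 0.4, -0.1]
width: 0.001
grip_force: 0.0
```

step_arm(targets=[[[0,0,0],[38,-3,0],0],[[0,0,0],[38,-4,0],0],[[0,0,0],[0,0,30],0],[[0,0,0],[0,0,0],0],[[0,0,0],[0,0,0],0]])

```text
time: 56.95
tool_pos: [0.4245, 0.0337, 0.2185]
tcp_rot: [-2.227, -2.212, 0.006]
wrist_force: [0.5, 0.2, 0.6]
width: -0.001
grip_force: 0.0
```

```bash
python3 go.py .423 .038 .145 -90; python3 - <<'E'
from h import *
im=read_camera("wrist")
print([(round(d["score"],2),ray("wrist",d["at"][::-1],.062).round(4)) for d in tip_of("wrist","measure_top")])
h=cv2.cvtColor(im,cv2.COLOR_RGB2HSV);m=cv2.inRange(h,(100,150,60),(125,255,255));n,l,st,ce=cv2.connectedComponentsWithStats(m)
for i in range(1,n):
    if st[i,4]>80: print(st[i],ray("wrist",ce[i],.062).round(4))
E
```

```text
t 57.0 pos [0.4245 0.0337 0.2185] turn [-0.004  0.001 -0.007] shift [ 4.3 -1.5 73.5] n 1.8 w -0.1
[(0.64, array([0.4236, 0.0342, 0.062 ]))]
[236 177  43  27 551] [0.4238 0.0456 0.062 ]
```

step_arm(targets=[[[0,0,0],[3,-1,30],0],[[0,0,0],[0,0,30],0],[[0,0,0],[0,0,10],0],[[0,0,0],[0,0,0],0],[[0,0,0],[0,0,0],0]])

```text
time: 57.47
tool_pos: [0.4252, 0.0359, 0.1504]
tcp_rot: [-2.232, -2.21, 0.001]
wrist_force: [0.5, 0.4, 0.4]
width: -0.003
grip_force: 0.0
```

step_arm(targets=[[[0,0,0],[0,0,4],0],[[0,0,0],[0,0,4],0],[[0,0,0],[0,0,2],0],[[0,0,0],[0,0,0],0]])

```text
time: 57.8
tool_pos: [0.425, 0.0367, 0.1401]
tcp_rot: [2.23, 2.212, 0.001]
wrist_force: [0.9, 0.2, 0.3]
width: -0.001
grip_force: 0.0
```

```bash
python3 go.py .423 .036 .129 -90; python3 -c "
from h import *
print(read_state()['wrist_force'])"
```

```text
t 57.8 pos [0.425  0.0367 0.1401] turn [ 0.001  0.    -0.008] shift [-0.7 -2.  11.1] n 0.3 w -0.1
[0.92008488 0.21917186 0.34378836]
```

step_arm(targets=[[[0,0,0],[0,-1,3],0],[[0,0,0],[0,0,2],0],[[0,0,0],[0,0,2],0],[[0,0,0],[0,0,0],0]])

```text
time: 58.13
tool_pos: [0.4238, 0.0368, 0.1327]
tcp_rot: [-2.23, -2.213, 0.0]
wrist_force: [-0.1, 0.1, 1.3]
width: -0.005
grip_force: 0.9
```

step_arm(targets=[[[0,0,0],[0,0,2],0],[[0,0,0],[0,0,1],0],[[0,0,0],[0,0,0],0],[[0,0,0],[0,0,0],0]])

```text
time: 58.47
tool_pos: [0.4239, 0.0368, 0.13]
tcp_rot: [-2.23, -2.213, -0.0]
wrist_force: [-0.5, 0.3, 2.6]
width: -0.0
grip_force: 1.6
```

step_arm(targets=[[[0,0,0],[0,0,1],0],[[0,0,0],[0,0,0],0],[[0,0,0],[0,0,0],0]])

```text
time: 58.72
tool_pos: [0.4239, 0.0368, 0.129]
tcp_rot: [2.23, 2.212, 0.0]
wrist_force: [-2.1, 0.6, 3.4]
width: 0.001
grip_force: 1.8
```

step_arm(targets=[[[0,0,0],[0,0,1],0],[[0,0,0],[0,0,0],0],[[0,0,0],[0,0,0],0]])

```text
time: 58.97
tool_pos: [0.424, 0.0368, 0.1285]
tcp_rot: [-2.23, -2.212, -0.0]
wrist_force: [-3.4, 1.8, 8.9]
width: 0.0
grip_force: 4.6
```

step_arm(targets=[[[0,0,0],[0,0,1],0],[[0,0,0],[0,0,0],0],[[0,0,0],[0,0,0],0]])

```text
time: 59.22
tool_pos: [0.4241, 0.0368, 0.1284]
tcp_rot: [-2.23, -2.212, 0.0]
wrist_force: [-6.0, 0.3, 17.2]
width: 0.0
grip_force: 8.3
```

Bottomed out (17 N, with z no longer falling). Now release and lift clear.

step_arm(targets=[[[0,0,0],[0,0,-5],0],[[0,0,0],[0,0,-15],0],[[0,0,0],[0,0,-30],0],[[0,0,0],[0,0,-35],0],[[0,0,0],[0,0,-35],0]])

```text
time: 59.63
tool_pos: [0.4227, 0.0366, 0.2469]
tcp_rot: [-2.229, -2.211, 0.003]
wrist_force: [1.3, -0.3, -0.1]
width: 0.005
grip_force: 0.0
```

step_arm(targets=[[[0,0,0],[0,0,0],0],[[0,0,0],[0,0,0],0],[[0,0,0],[0,0,0],0],[[0,0,0],[0,0,0],0],[[0,0,0],[0,0,0],0]])

```text
time: 60.05
tool_pos: [0.4226, 0.0367, 0.2449]
tcp_rot: [-2.229, -2.211, 0.004]
wrist_force: [0.6, 0.3, 0.6]
width: 0.002
grip_force: 0.0
```

```bash
python3 - <<'E'
from h import *
print(read_state()["tool_pos"],read_state()["wrist_force"]);print(finish_job())
E
```

```text
[0.42262241 0.03665333 0.24488313] [0.55371984 0.27265445 0.61130982]
the job is handed in; nothing more can be done
None
```

The job is handed in at about 60 s of the 210 s, but the hand-in returned no verdict: three castings are in the white tray, four plates lie flat side by side in the blue tray, MEASURE was pressed to its stop and released, and the bar, level and bystanders looked undisturbed in the last pictures before the press.

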